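# Put the beetroots on to boil

### The arm

A 7-joint arm with a two-finger parallel gripper is mounted at the origin on the work surface. World frame = base frame: x ahead of the robot, y to its left, z up, the work surface at z = 0. Lengths are in m, angles in rad, forces in N, time in s.
With the tool pointing down it reaches from about 0.425 to 1.025 m from the base axis. Payload 3.6 kg.
Tool frame: the origin (TCP) lies midway between the tips of the shut fingers; the grasp point (between the pads) lies 19 mm behind it; x points along the fingers, y is the direction in which the jaws open and shut, and the axes are right-handed (so a half turn about x gives the same grasp; the last joint's range is limited). The gripper opens to 85 mm and grips with 20 to 120 N. Pads are 22 mm wide; open, the fingers measure 114 mm over their backs; the gripper's body (76 mm by 85 mm) begins 54 mm behind the grasp point. The pads swing forward as they close: fully open they stand 13 mm farther back than shut.
Start: joints at [1.206, 0.591, 0.048, 1.609, -0.033, 0.943, -0.034], TCP at [0.195, -0.698, 0.231] pointing down, gripper open.
Joint ranges: [-2.69, 2.69], [-0.47, 2.24], [-1.27, 1.36], [0.19, 2.51], [-1.53, 4.68], [0.08, 2.07], [-3.09, 3.09]. Speed limits (rad/s): [2.57, 2.57, 3.14, 3.14, 3.14, 3.14, 3.14].

### API

Orientations are given as a 3x3 rotation matrix whose columns are the frame's x, y, z axes.
In Python, from bench import ctrl, imaging, models gives the robot as it stands.
- The arm moves only by the tool step_arm, never from a script. Its argument "steps" is text: rows parted by semicolons, each of 7 numbers parted by spaces: the finger opening in m, from 0 to 0.0854, then the shift along the tool's x, y, z in m, then the turn, a rotation vector about the tool's x, y, z in rad. In form: fingers dx dy dz wx wy wz; .... A call has exactly 10 rows; each row is the pose to reach, as a shift and turn from the pose commanded when the call began, along the tool's axes at that moment; what a row does not reach only later rows make up. A row lasts 1/8 s, in which the tool goes at most 62.5 mm and 10.7 degrees, less where a joint would pass 70% of its speed; a pose out of reach is approached as far as the arm can. A call with a gripper value outside its range is refused whole. The fingers move at their own pace and stop on an object; "newtons" is the grip in N (left out, the last holds). Time passes only in rows, so rows that repeat a pose let the fingers close, or fill a call up. It gives the time, the measured TCP pose, the force and the opening at its end, in the units of the state.
- ctrl.state(): the state, without advancing time (a new reading comes with each control period).
- imaging.get_image(name): name is "scene" or "side" or "wrist"; returns the picture (384x512x3 uint8, red, green, blue); there is no depth.
- imaging.camera_info(name): a dict with "fx", "fy", "cx", "cy" (pixels), "position" and "rotation" of the camera in the world; the wrist camera has in their place "T_tool_cam" (4x4, takes a point from camera to tool coordinates, whose origin is the TCP and whose axes are the tool frame's). Camera axes: x right, y down, z forward; pixel columns grow to the right and rows downward; lengths in m; the calibration is good to about 2 mm. A picture is of the moment at which its call begins: read the wrist's pose just before it. camera_info takes no time and is no camera call.
- ctrl.sign_off(): hands the job in, once; it reports no verdict.
Trained networks look in the newest picture that a camera, given by its name, has taken for a name from the list of things; names that differ only in an ending like _2 or _b are one class to them, and where a whole thing is asked for, a point or a joint stands for the part that bears it (a point fixed in the world has none). Each returns a list of dicts, best first, with "confidence" (0 to 1); they miss things now and then, are a little off and sometimes report something else, mostly with a low value. They report only what shows in the picture. A call takes as long as a camera call. They do not tell look-alikes from the thing itself.
- models.boxes_of(camera, query): "point" ([x, y, z] in m, in world coordinates, good to about 4 mm: the middle of the surface that is visible of it).
- models.tip_of(camera, query): "point" ([x, y, z] in m, in world coordinates, good to about 4 mm: a listed point, or the origin of a listed thing).
The state is a dict: "clock": time; "joint_positions": joint angles; "qd": joint speeds; "joint_torque": joint torques, N m; "eef_pos": TCP position; "tcp_rot": TCP orientation; "wrist_force": force on the tool from outside, world axes, zero at the start; "ft_torque": the same for the moment, N m; "width": finger opening in m.
Only numpy, scipy, OpenCV 4.12 (cv2) and the standard library are available. Lean on these libraries where they do the work, as an engineer would, in place of code of your own. Each camera call takes 0.05 s, during which the arm holds its last target.

### The job

Take the lid off the deep pot on the hob and lay it on the cork mat, then lower every beetroot on the worktop gently into the pot, setting each down on the bottom rather than dropping it. When all are in, put the lid back on, fully seated, with its strainer holes and orange tab over the pot's orange pouring lip, and then turn the pot's knob (the bar knob with the dial) clockwise until its pointer faces the orange mark. Leave the other things on the worktop where they are.

Things in the scene. Friction and masses are not known exactly. Their poses are not given: they have to be found in the camera images.
- pot: deep round stainless pot on the hob's left (+y) burner, immovable. 220 mm outside diameter, 115 high, wall 5, inner floor 6 mm above its underside. Origin: centre of its underside, z up. Its +x axis points to the orange pouring lip (50 mm wide, 17 mm out from the wall, just below the rim). Dark loop handles stick out 33 mm at its +y and -y sides, 82 mm up
- pot_spout (a point): point on the pot's rim at the orange pouring lip, 105 mm from the pot's axis, at rim height
- lid: loose stainless lid, 228 mm diameter, 0.4 kg. Origin: centre of the underside of its plug (198 mm diameter tapering to 188, 8 deep), which drops into the pot; seated, the origin is 107 mm above the pot's. Upright black bar handle along its x axis, 90 mm long, 14 thick, from 18 to 64 mm up: grip across the 14. On its +x edge: five dark strainer holes and an orange tab 50 mm wide
- lid_vent (a point): point on the lid above the plug's edge at the orange tab, 105 mm from the lid's axis on its +x side
- lid_grip (a point): on the lid's axis, on the bar handle 50 mm above the lid's origin (14 mm below the bar's top)
- mat: round cork mat, 210 mm in diameter, 8 mm thick, lying fixed on the worktop left of the pot. Origin: centre of its underside
- hob: black glass hob plate, 290 mm (its x) by 510 mm (its y), 6 mm high, fixed. Origin: centre of its underside. The pot stands on its left (+y) burner; at its right end are two controls: the nearer one (-x) is the pot's, a bar knob on a dial; the farther one is a plain fixed black knob, 42 mm high, for the other burner, of no use here
- knob (a joint): angle in rad of the pot burner's knob: 0 is off (pointer along the dial's +x axis), growing as it is turned clockwise seen from above; it goes to 2.6; at 1.5 the pointer faces the orange mark. Light friction (0.04 N m); it stays where it is left
- knob_axis (a point): on the knob's axis, 38 mm above the dial's underside (44 mm above the worktop), the height to grip at; does not turn with the knob. The knob's bar, gripped across its thickness, is 58 mm long, 14 thick, from 13 to 47 mm above the dial's underside; below it a round skirt of 60 mm diameter. The end with the white stripe is the pointer
- knob_pointer (a point): the pointer end of the knob's bar, on its top edge, 29 mm from the axis; turns with the knob
- dial: dark round dial plate of 112 mm diameter under the knob, fixed on the hob. Origin: centre of its underside on the knob's axis. Its +x axis is the off direction; small white ticks every 0.5 rad and one large orange mark 1.5 rad clockwise from off
- dial_mark (a point): the orange mark on the dial, 46 mm from the knob's axis
- beet0: dark red round beetroot: body 58 mm in diameter, 51 high, flat foot of 42 mm diameter; on top a pink stalk stub, a cylinder 16 mm in diameter from 50 to 86 mm above the foot, good to grip by (at 74 mm above the foot). About 0.17 kg. Origin: centre of the foot, z along the stalk. Stands on the worktop left of the hob; some beets may be absent
- beet1: dark red round beetroot: body 58 mm in diameter, 51 high, flat foot of 42 mm diameter; on top a pink stalk stub, a cylinder 16 mm in diameter from 50 to 86 mm above the foot, good to grip by (at 74 mm above the foot). About 0.17 kg. Origin: centre of the foot, z along the stalk. Stands on the worktop left of the hob; some beets may be absent
- beet2: dark red round beetroot: body 58 mm in diameter, 51 high, flat foot of 42 mm diameter; on top a pink stalk stub, a cylinder 16 mm in diameter from 50 to 86 mm above the foot, good to grip by (at 74 mm above the foot). About 0.17 kg. Origin: centre of the foot, z along the stalk. Stands on the worktop left of the hob; some beets may be absent
- beet3: dark red round beetroot: body 58 mm in diameter, 51 high, flat foot of 42 mm diameter; on top a pink stalk stub, a cylinder 16 mm in diameter from 50 to 86 mm above the foot, good to grip by (at 74 mm above the foot). About 0.17 kg. Origin: centre of the foot, z along the stalk. Stands on the worktop left of the hob; some beets may be absent
- beet4: dark red round beetroot: body 58 mm in diameter, 51 high, flat foot of 42 mm diameter; on top a pink stalk stub, a cylinder 16 mm in diameter from 50 to 86 mm above the foot, good to grip by (at 74 mm above the foot). About 0.17 kg. Origin: centre of the foot, z along the stalk. Stands on the worktop left of the hob; some beets may be absent
- salt: small glass salt jar, 38 mm across, 85 mm tall; bystander, to be left where it is. Origin: centre of its underside
- mill: dark wooden pepper mill, 56 mm across, 168 mm tall; bystander, to be left where it is. Origin: centre of its underside
- mug: blue mug, 82 mm across, 92 mm tall; bystander, to be left where it is. Origin: centre of its underside
- oil: green oil bottle, 64 mm across, 210 mm tall; bystander, to be left where it is. Origin: centre of its underside
- spice: amber spice jar with a red cap, 46 mm across, 100 mm tall; bystander, to be left where it is. Origin: centre of its underside
- timer: yellow kitchen timer, 55 x 70 x 35 mm; bystander, to be left where it is. Origin: centre of its underside
- spoon: wooden spoon, 260 mm long, lying in front of the hob; bystander, to be left where it is. Origin: middle of its underside
Things that resemble listed ones, but are neither listed nor needed, are in the scene too. What is shaped like the beet3 but blue is not meant.

How it is judged:
On the way, in this order (a step that is already met when the one before it is completed fails the run):
1. the lid lies on the cork mat, let go (horizontal distance between lid and mat below 0.07 m and height (world z) of lid below 0.03 m and contact force between the fingers and lid below 0.3 N), for 0.2 s.
2. all the beets present are in the pot, let go and at rest (horizontal distance between each of beet0, beet1, beet2, beet3, beet4 and pot below 0.09 m and z of beet0 in the frame of pot between -0.002 and 0.055 m and linear speed of each of beet0, beet1, beet2, beet3, beet4 below 0.05 m/s and contact force between the fingers and beet0 below 0.3 N and z of beet1 in the frame of pot between -0.002 and 0.055 m and contact force between the fingers and beet1 below 0.3 N and z of beet2 in the frame of pot between -0.002 and 0.055 m and contact force between the fingers and beet2 below 0.3 N and z of beet3 in the frame of pot between -0.002 and 0.055 m and contact force between the fingers and beet3 below 0.3 N and z of beet4 in the frame of pot between -0.002 and 0.055 m and contact force between the fingers and beet4 below 0.3 N), for 0.2 s.
3. the lid is seated on the pot with its orange tab over the pouring lip, let go (horizontal distance between lid_vent and pot_spout below 0.025 m and horizontal distance between lid and pot below 0.01 m and z of lid in the frame of pot below 0.111 m and angle between lid's own z axis and vertical below 0.04 rad and contact force between the fingers and lid below 0.3 N), for 0.2 s.
4. the knob's pointer faces the orange mark (value of joint knob between 1.36 and 1.64 rad), for 0.2 s.
At the end, for the whole second after the job is handed in: Every beet present rests in the pot; the lid is seated on the pot (centred within 10 mm, level, flange down on the rim within 4 mm) with its tab within 25 mm of the pouring lip; the knob stands within 0.14 rad of the orange mark; all let go and at rest (all of step 2 and all of step 3 and all of step 4 and velocity of joint knob below 0.05 rad/s and linear speed of lid below 0.03 m/s); the robot touches nothing.
It fails at once if a beet is let fall in the pot (let go and faster than 0.45 m/s while more than 6 mm above the pot's floor: a drop of about 2 cm) ((horizontal distance between beet0 and pot below 0.1 m and z of beet0 in the frame of pot between 0.012 and 0.12 m and linear speed of beet0 above 0.45 m/s and contact force between the fingers and beet0 below 0.3 N) or (horizontal distance between beet1 and pot below 0.1 m and z of beet1 in the frame of pot between 0.012 and 0.12 m and linear speed of beet1 above 0.45 m/s and contact force between the fingers and beet1 below 0.3 N) or (horizontal distance between beet2 and pot below 0.1 m and z of beet2 in the frame of pot between 0.012 and 0.12 m and linear speed of beet2 above 0.45 m/s and contact force between the fingers and beet2 below 0.3 N) or (horizontal distance between beet3 and pot below 0.1 m and z of beet3 in the frame of pot between 0.012 and 0.12 m and linear speed of beet3 above 0.45 m/s and contact force between the fingers and beet3 below 0.3 N) or (horizontal distance between beet4 and pot below 0.1 m and z of beet4 in the frame of pot between 0.012 and 0.12 m and linear speed of beet4 above 0.45 m/s and contact force between the fingers and beet4 below 0.3 N)).
It fails at once if a beet strikes or is pressed on the pot with more than 40 N (contact force between any of beet0, beet1, beet2, beet3, beet4 and pot above 40 N).
It fails at once if a bystander (salt, mill, mug, oil, spice, timer, spoon) is shifted more than 40 mm (distance of any of salt, mill, mug, oil, spice, timer, spoon from where it was at the start of the episode above 0.04 m).
Of beet0, beet1, beet2, beet3, beet4 only 3 to 5 are there at a start; the rules pass over those that are not, and their reading is None.
At some moment in a run one of beet0, beet1, beet2, beet3, beet4, lid may be knocked a few centimetres aside while the robot is not near it.
It also fails if it takes over 210 s, if anything falls off the work surface, if the arm or the gripper's body presses on something with over 40 N, if the wrist force passes 120 N, or if a joint passes its speed limit or range.

## Working session

There is one attempt and no reset: what is moved stays moved. The work goes in short steps, Python scripts to look and compute and a tool call to move; the robot and the scene stay as the last step left them, time stands still between calls to the robot, and variables do not carry over. Pictures are saved under pics/ and viewed, and the job is handed in when it is done.

Besides the shell and the picture viewer there is one more tool, called by a JSON object that holds its "name" and its "arguments". step_arm: Moves the arm, as the interface text tells. Its arguments: {"type":"object","properties":{"steps":{"type":"string"},"newtons":{"type":"number"}},"required":["steps"]}

```bash
ls; mkdir -p pics; python3 - <<'E'
from bench import ctrl, imaging, models
import cv2,numpy as np
s=ctrl.state();print(s)
for n in("scene","side","wrist"):
    im=imaging.get_image(n);cv2.imwrite(f"pics/{n}0.png",im[:,:,::-1]);print(n,imaging.camera_info(n))
E
```

```text
pics
{'clock': 0.0, 'joint_positions': array([ 1.20548084,  0.59209238,  0.04827421,  1.60983848, -0.03330045,
        0.94268057, -0.03369313]), 'qd': array([ 0.00085494,  0.00079437,  0.00091438,  0.00196331,  0.00095367,
        0.001339  , -0.00045705]), 'joint_torque': array([ 6.92552430e-05, -5.48677504e+01,  1.54665828e+00, -1.98119849e+01,
        9.42322804e-03,  8.82934313e-03,  5.50909718e-06]), 'eef_pos': array([ 0.19444851, -0.69757822,  0.2301535 ]), 'tcp_rot': array([[-6.99709116e-04,  2.68583966e-01, -9.63256022e-01],
       [ 2.10115393e-03, -9.63253736e-01, -2.68584855e-01],
       [-9.99997548e-01, -2.21188045e-03,  1.09661164e-04]]), 'wrist_force': array([ 0.43094868, -0.49459063,  0.05381197]), 'ft_torque': array([ 0.01639921,  0.01257107, -0.00039942]), 'width': 0.08542312912979806}
scene {'fx': 351.93606293546907, 'fy': 351.93606293546907, 'cx': 252.46882345520686, 'cy': 190.27250833284245, 'position': array([ 1.35814248, -0.62683429,  1.00800593]), 'rotation': array([[ 0.67400302,  0.47041764, -0.5695851 ],
       [ 0.73869898, -0.43608787,  0.51395641],
       [-0.00661499, -0.7671601 , -0.64142157]])}
side {'fx': 434.42655952607356, 'fy': 434.42655952607356, 'cx': 261.4278343642161, 'cy': 198.78002449075964, 'position': array([0.42727541, 1.00114609, 1.11535587]), 'rotation': array([[-0.99084307, -0.08361865,  0.10600913],
       [-0.13350822,  0.72388529, -0.67687934],
       [-0.02013871, -0.68483429, -0.7284205 ]])}
wrist {'fx': 269.93779289721823, 'fy': 269.93779289721823, 'cx': 252.262712085325, 'cy': 191.1142038407329, 'T_tool_cam': array([[-9.43774160e-05, -2.58048974e-01,  9.66131833e-01,
        -1.41740684e-01],
       [ 9.99999926e-01,  3.37064460e-04,  1.87714079e-04,
        -9.47263420e-04],
       [-3.74088129e-04,  9.66131779e-01,  2.58048923e-01,
        -6.57143597e-02],
       [ 0.00000000e+00,  0.00000000e+00,  0.00000000e+00,
         1.00000000e+00]])}
```

View pics/scene0.png

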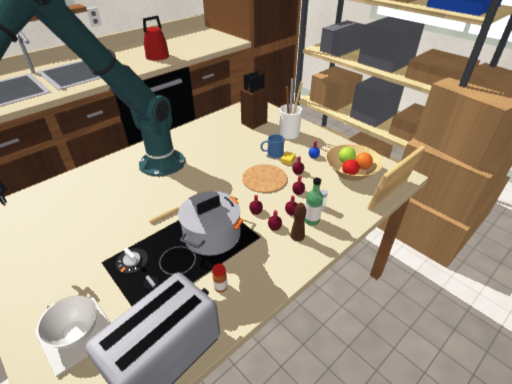

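View pics/side0.png

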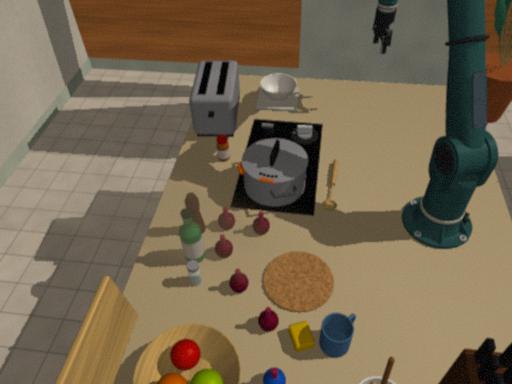

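```bash
python3 - <<'E'
from bench import ctrl, imaging, models
import numpy as np
np.set_printoptions(precision=3,suppress=True)
for c in("scene","side"):
    for q in ["beet0","pot","lid","mat","lid_vent","lid_grip","pot_spout","knob_axis","knob_pointer","dial_mark"]:
        print(c,q,[(np.round(d['point'],3).tolist(),round(d['confidence'],2)) for d in models.tip_of(c,q)])
print(ctrl.state()['clock'])
E
```

```text
scene beet0 [([0.677, 0.205, 0.007], 0.73), ([0.686, 0.096, -0.004], 0.68), ([0.609, 0.323, 0.002], 0.68), ([0.474, 0.594, -0.002], 0.67), ([0.573, 0.099, -0.006], 0.61), ([0.345, -0.128, 0.001], 0.54), ([0.504, 0.433, 0.005], 0.43)]
scene pot [([0.552, -0.113, 0.003], 0.93)]
scene lid [([0.555, -0.112, 0.114], 0.57)]
scene mat [([0.434, 0.282, -0.002], 0.74)]
scene lid_vent [([0.569, -0.0, 0.114], 0.87), ([0.48, -0.442, 0.01], 0.64)]
scene lid_grip [([0.553, -0.112, 0.168], 0.77), ([0.479, -0.448, 0.008], 0.68), ([0.57, -0.005, 0.12], 0.67)]
scene pot_spout [([0.648, -0.075, 0.124], 0.64), ([0.61, 0.321, -0.0], 0.51), ([0.569, 0.1, -0.003], 0.39)]
scene knob_axis [([0.46, -0.403, 0.046], 0.62)]
scene knob_pointer [([0.498, -0.406, 0.053], 0.67)]
scene dial_mark [([0.479, -0.446, 0.006], 0.86), ([0.672, 0.206, 0.005], 0.18)]
side beet0 [([0.508, 0.433, 0.001], 0.95), ([0.61, 0.328, 0.001], 0.79), ([0.69, 0.094, -0.005], 0.71), ([0.573, 0.101, 0.0], 0.66), ([0.675, 0.205, 0.001], 0.55), ([0.569, -0.01, 0.121], 0.46)]
side pot [([0.548, -0.111, 0.005], 0.64), ([0.572, 0.104, 0.001], 0.24)]
side lid [([0.551, -0.118, 0.111], 0.84)]
side mat [([0.438, 0.287, -0.0], 0.85), ([0.678, 0.205, 0.001], 0.43), ([0.483, -0.445, 0.012], 0.41)]
side lid_vent [([0.568, -0.012, 0.119], 0.94), ([0.326, 0.466, 0.001], 0.73)]
side lid_grip [([0.55, -0.115, 0.162], 0.81), ([0.552, -0.116, 0.111], 0.35), ([0.484, -0.447, 0.01], 0.28)]
side pot_spout [([0.651, -0.074, 0.12], 0.79)]
side knob_axis [([0.468, -0.406, 0.046], 0.7)]
side knob_pointer [([0.496, -0.405, 0.051], 0.59)]
side dial_mark [([0.484, -0.445, 0.01], 0.73), ([0.505, 0.436, -0.002], 0.7)]
1.15
```

The side picture shows five dark red beets at pixels (227,218), (261,223), (223,246), (239,281) and (268,319). They fit the description. The blue one at (274,376) is the look-alike, so I leave it. Next I'll confirm in an enlarged crop and locate the bystanders.

```bash
cat > h.py <<'E'
from bench import ctrl, imaging, models
import cv2, numpy as np
np.set_printoptions(precision=4,suppress=True)
def tips(cams,qs,f=models.tip_of):
    for c in cams:
        imaging.get_image(c)
        for q in qs: print(c,q,[(np.round(d['point'],3).tolist(),round(d['confidence'],2)) for d in f(c,q) if d['confidence']>.3])
def go(p,a=None):
    """row shift/turn from current pose to world TCP p, jaw yaw a, tool down"""
    s=ctrl.state();R=s['tcp_rot'];d=R.T@(np.array(p)-s['eef_pos'])
    from scipy.spatial.transform import Rotation as T
    if a is None: a=np.arctan2(R[1,1],R[0,1])
    G=np.array([[0,np.cos(a),np.sin(a)],[0,np.sin(a),-np.cos(a)],[-1,0,0]])
    print('shift',d,'turn',T.from_matrix(R.T@G).as_rotvec(),'len',np.linalg.norm(d))
def st():
    s=ctrl.state();print('t',round(s['clock'],2),'tcp',s['eef_pos'],'yaw',np.arctan2(s['tcp_rot'][1,1],s['tcp_rot'][0,1]),'q',s['joint_positions'],'F',s['wrist_force'],'w',s['width'])
def proj(c,P):
    i=imaging.camera_info(c)
    if 'position' in i: R,t=i['rotation'],i['position']
    else:
        s=ctrl.state();W=np.eye(4);W[:3,:3]=s['tcp_rot'];W[:3,3]=s['eef_pos'];M=W@i['T_tool_cam'];R,t=M[:3,:3],M[:3,3]
    v=R.T@(np.array(P)-t);return np.array([i['fx']*v[0]/v[2]+i['cx'],i['fy']*v[1]/v[2]+i['cy']])
def ray(c,u,v,z):
    i=imaging.camera_info(c)
    if 'position' in i: R,t=i['rotation'],i['position']
    else:
        s=ctrl.state();W=np.eye(4);W[:3,:3]=s['tcp_rot'];W[:3,3]=s['eef_pos'];M=W@i['T_tool_cam'];R,t=M[:3,:3],M[:3,3]
    r=R@np.array([(u-i['cx'])/i['fx'],(v-i['cy'])/i['fy'],1]);return t+r*(z-t[2])/r[2]
def shot(c,name,crop=None,k=1):
    im=imaging.get_image(c)[:,:,::-1]
    if crop: x0,x1,y0,y1=crop;im=im[y0:y1,x0:x1]
    if k!=1: im=cv2.resize(im,None,fx=k,fy=k,interpolation=cv2.INTER_CUBIC)
    cv2.imwrite(f'pics/{name}.png',im)
E
python3 - <<'E'
from h import *
shot('side','crop1',(170,360,90,384),2)
for q in ['salt','mill','mug','oil','spice','timer','spoon']: tips(['side','scene'],[q])
go([.552,-.113,.30],-.16)
E
```

```text
side salt [([0.742, 0.319, 0.002], 0.74)]
scene salt [([0.737, 0.322, 0.001], 0.57), ([0.573, -0.004, 0.119], 0.43)]
side mill [([0.786, 0.127, 0.001], 0.93), ([0.678, 0.206, 0.001], 0.37)]
scene mill [([0.784, 0.123, 0.002], 0.94), ([0.688, 0.097, -0.002], 0.34)]
side mug [([0.333, 0.465, 0.002], 0.71)]
scene mug [([0.331, 0.467, -0.0], 0.65)]
side oil [([0.767, 0.231, 0.004], 0.6), ([0.344, -0.128, 0.004], 0.32)]
scene oil [([0.649, -0.078, 0.123], 0.55)]
side spice [([0.764, -0.241, 0.003], 0.51)]
scene spice [([0.766, -0.24, 0.0], 0.67)]
side timer [([0.418, 0.464, -0.005], 0.78), ([0.437, 0.279, 0.001], 0.59), ([0.568, -0.011, 0.122], 0.46)]
scene timer [([0.416, 0.463, 0.001], 0.64), ([0.607, 0.32, -0.001], 0.4)]
side spoon [([0.344, -0.131, 0.004], 0.62)]
scene spoon [([0.763, -0.237, 0.0], 0.59), ([0.345, -0.128, 0.001], 0.56), ([0.609, 0.32, -0.001], 0.43)]
shift [-0.0687 -0.468  -0.5014] turn [-1.139  0.    -0.   ] len 0.6892845400679118
```

View pics/crop1.png

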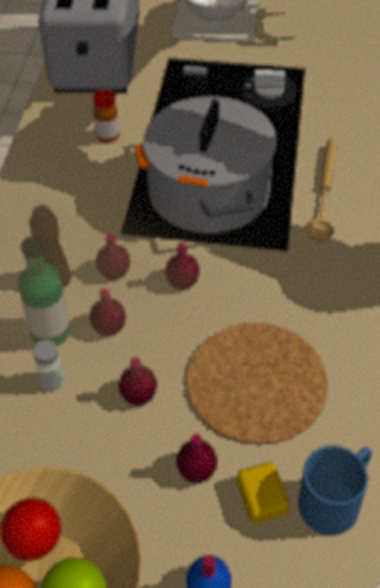

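The crop shows the lid's bar, its tab at crop (193,180) and the spout at crop (140,157). The five dark red beets at crop (112,258), (182,268), (107,313), (138,382) and (196,458) are the ones meant. The blue one at (209,580) is not. Now the move to above the pot.

{"name": "step_arm", "arguments": {"steps": "0.085 -0.03 -0.04 -0.042 -0.12 0 0; 0.085 -0.06 -0.08 -0.085 -0.24 0 0; 0.085 -0.069 -0.12 -0.13 -0.36 0 0; 0.085 -0.069 -0.16 -0.172 -0.48 0 0; 0.085 -0.069 -0.2 -0.215 -0.6 0 0; 0.085 -0.069 -0.24 -0.257 -0.72 0 0; 0.085 -0.069 -0.28 -0.3 -0.84 0 0; 0.085 -0.069 -0.32 -0.343 -0.96 0 0; 0.085 -0.069 -0.36 -0.386 -1.08 0 0; 0.085 -0.069 -0.4 -0.428 -1.139 0 0", "newtons": 40}}

```text
clock: 3.85
eef_pos: [0.5004, -0.1967, 0.3007]
tcp_rot: [[0.001, 0.988, -0.157], [-0.001, -0.157, -0.988], [-1.0, 0.001, 0.0]]
wrist_force: [0.8, -0.0, -0.2]
width: 0.0851
```

```bash
python3 - <<'E'
from h import *
st()
shot('wrist','w1')
tips(['wrist'],['lid_grip','lid_vent','pot_spout','lid','pot'])
go([.552,-.113,.30],-.16)
E
```

```text
t 3.85 tcp [ 0.5004 -0.1967  0.3007] yaw -0.1580226204917487 q [ 0.591   0.2944 -0.3768  1.9457  0.1346  0.9244 -0.0103] F [ 0.8205 -0.0195 -0.1601] w 0.0850800869800169
wrist lid_grip [([0.554, -0.119, 0.165], 0.74)]
wrist lid_vent [([0.569, -0.006, 0.121], 0.62)]
wrist pot_spout [([0.653, -0.072, 0.124], 0.96)]
wrist lid [([0.551, -0.114, 0.113], 0.74)]
wrist pot []
shift [ 0.      0.0386 -0.0945] turn [-0.0032  0.0009  0.0007] len 0.10203172129337826
```

View pics/w1.png

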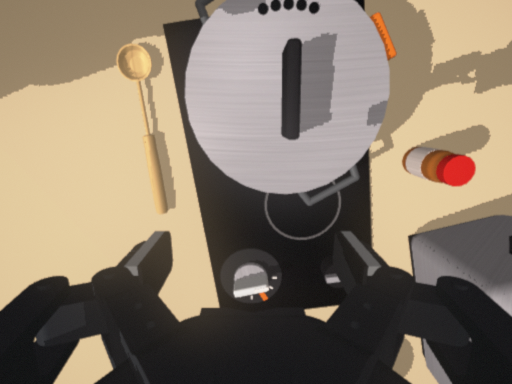

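The wrist picture shows the lid's bar from pixel (292,40) to (289,138), the tab holes at the top (288,5), and the spout at (384,35). I'll turn the bar's ends into world positions.

```bash
python3 - <<'E'
from h import *
a=ray('wrist',292,40,.177);b=ray('wrist',289,138,.177);print(a,b,(a+b)/2,np.arctan2(*(a-b)[[1,0]]))
print(proj('wrist',[.5525,-.1145,.177]))
go([.5525,-.115,.25],-.16)
E
```

```text
[ 0.5549 -0.0739  0.177 ] [ 0.5415 -0.1579  0.177 ] [ 0.5482 -0.1159  0.177 ] 1.412102309413927
[294.8574  88.7746]
shift [ 0.05    0.0394 -0.0926] turn [-0.0032  0.0009  0.0007] len 0.11240877636011168
```

{"name": "step_arm", "arguments": {"steps": "0.085 0.01 0.018 -0.045 0 0 0; 0.085 0.03 0.037 -0.092 0 0 0; 0.085 0.06 0.037 -0.092 0 0 0; 0.085 0.09 0.037 -0.092 0 0 0; 0.085 0.12 0.037 -0.092 0 0 0; 0.085 0.14 0.037 -0.092 0 0 0; 0.085 0.154 0.037 -0.092 0 0 0; 0.085 0.154 0.037 -0.092 0 0 0; 0.05 0.154 0.037 -0.092 0 0 0; 0.03 0.154 0.037 -0.092 0 0 0"}}

```text
clock: 5.45
eef_pos: [0.5514, -0.1134, 0.1472]
tcp_rot: [[0.002, 0.987, -0.16], [-0.0, -0.16, -0.987], [-1.0, 0.002, 0.0]]
wrist_force: [-0.4, -1.5, -0.5]
width: 0.0512
```

```bash
python3 - <<'E'
from h import *
st();shot('scene','s2',(150,300,100,290),3);shot('wrist','w2')
E
```

```text
t 5.45 tcp [ 0.5514 -0.1134  0.1472] yaw -0.16019496064370847 q [ 0.369   0.5216 -0.3356  2.0339  0.2834  0.628  -0.3161] F [-0.4252 -1.5251 -0.4528] w 0.05124707287763413
```

View pics/s2.png

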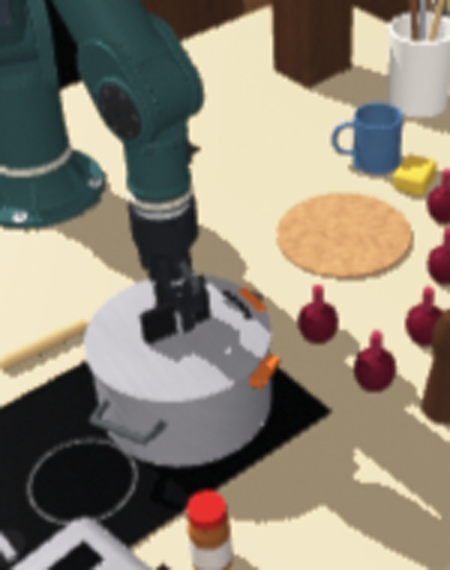

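View pics/w2.png

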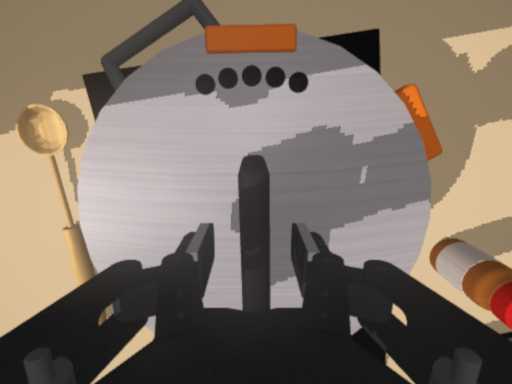

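Scene and wrist pictures show the bar centred between the pads (wrist pixel (254,230)). Now close, then lift.

{"name": "step_arm", "arguments": {"steps": "0 0 0 0 0 0 0; 0 0 0 0 0 0 0; 0 0 0 0 0 0 0; 0 0 0 0 0 0 0; 0 -0.01 0 0 0 0 0; 0 -0.03 0 0 0 0 0; 0 -0.06 0 0 0 0 0; 0 -0.09 0 0 0 0 0; 0 -0.12 0 0 0 0 0; 0 -0.12 0 0 0 0 0", "newtons": 70}}

```text
clock: 6.8
eef_pos: [0.5514, -0.1132, 0.2677]
tcp_rot: [[0.003, 0.987, -0.159], [-0.001, -0.159, -0.987], [-1.0, 0.003, 0.0]]
wrist_force: [-0.0, -1.4, -4.7]
width: 0.0132
```

```bash
python3 - <<'E'
from h import *
st()
go([.437,.284,.267],.5)
go([.437,.284,.267],-.16)
E
```

```text
t 6.8 tcp [ 0.5514 -0.1132  0.2677] yaw -0.1598345844491192 q [ 0.4285  0.3675 -0.4001  1.9316  0.184   0.8744 -0.2255] F [-0.0011 -1.3592 -4.6594] w 0.013165574094512352
shift [ 0.0001 -0.1761 -0.3739] turn [-0.6598  0.0012 -0.0031] len 0.4133273066005119
shift [ 0.0001 -0.1761 -0.3739] turn [ 0.0002  0.0001 -0.0033] len 0.4133273066005119
```

{"name": "step_arm", "arguments": {"steps": "0 0 -0.02 -0.042 -0.08 0 0; 0 0 -0.04 -0.084 -0.16 0 0; 0 0 -0.06 -0.126 -0.24 0 0; 0 0 -0.08 -0.168 -0.32 0 0; 0 0 -0.1 -0.21 -0.4 0 0; 0 0 -0.12 -0.252 -0.48 0 0; 0 0 -0.14 -0.294 -0.56 0 0; 0 0 -0.16 -0.336 -0.64 0 0; 0 0 -0.176 -0.374 -0.66 0 0; 0 0 -0.176 -0.374 -0.66 0 0"}}

```text
clock: 8.05
eef_pos: [0.4336, 0.2878, 0.2649]
tcp_rot: [[-0.003, 0.874, 0.486], [0.002, 0.486, -0.874], [-1.0, -0.002, -0.003]]
wrist_force: [0.4, 0.0, -4.2]
width: 0.013
```

```bash
python3 - <<'E'
from h import *
st(); go([.437,.284,.045],.5)
tips(['side','scene'],['lid','lid_grip','beet0'])
shot('side','side2')
E
```

```text
t 8.05 tcp [0.4336 0.2878 0.2649] yaw 0.5077340460617803 q [-0.1403  0.3579 -0.6772  2.0101  0.2865  0.8693 -0.466 ] F [ 0.3833  0.0292 -4.2161] w 0.013030966751700289
shift [0.2199 0.0015 0.0057] turn [ 0.0077 -0.0034  0.0018] len 0.21996119241125853
side lid [([0.433, 0.285, 0.229], 0.73)]
side lid_grip [([0.433, 0.289, 0.281], 0.71), ([0.508, 0.434, 0.0], 0.36)]
side beet0 [([0.607, 0.326, 0.003], 0.87), ([0.687, 0.097, -0.003], 0.85), ([0.507, 0.435, 0.003], 0.85), ([0.678, 0.206, -0.002], 0.52), ([0.575, 0.106, 0.001], 0.41)]
scene lid [([0.435, 0.282, 0.23], 0.66), ([0.762, 0.23, 0.001], 0.46)]
scene lid_grip [([0.436, 0.286, 0.284], 0.62)]
scene beet0 [([0.569, 0.099, -0.004], 0.74), ([0.461, -0.402, 0.046], 0.74), ([0.478, 0.592, -0.002], 0.68), ([0.506, 0.433, -0.0], 0.63), ([0.606, 0.323, -0.001], 0.57), ([0.676, 0.204, 0.003], 0.47), ([0.69, 0.095, -0.002], 0.47)]
```

View pics/side2.png

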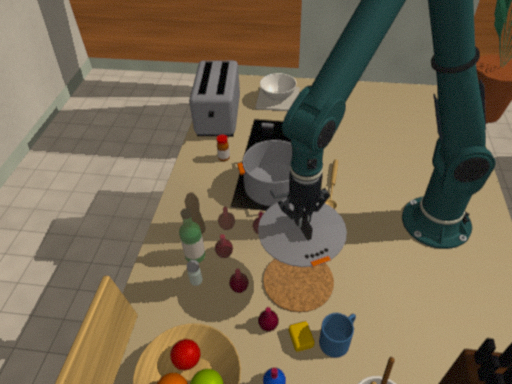

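Side picture: lid is held level above the mat (mat at (298,285)). Lower it.

{"name": "step_arm", "arguments": {"steps": "0 0.04 0.001 0.003 0 0 0; 0 0.08 0.001 0.005 0 0 0; 0 0.12 0.001 0.005 0 0 0; 0 0.16 0.001 0.005 0 0 0; 0 0.19 0.001 0.005 0 0 0; 0 0.205 0.001 0.005 0 0 0; 0 0.215 0.001 0.005 0 0 0; 0 0.222 0.001 0.005 0 0 0; 0.04 0.222 0.001 0.005 0 0 0; 0.06 0.222 0.001 0.005 0 0 0"}}

```text
clock: 9.75
eef_pos: [0.4407, 0.281, 0.0454]
tcp_rot: [[0.002, 0.878, 0.48], [0.002, 0.48, -0.878], [-1.0, 0.003, -0.0]]
wrist_force: [0.8, 0.3, 0.6]
width: 0.0484
```

```bash
python3 - <<'E'
from h import *
st()
E
```

```text
t 9.75 tcp [0.4407 0.281  0.0454] yaw 0.5001322860745802 q [-0.3627  0.6685 -0.3989  2.1659  0.6347  0.4182 -0.7736] F [0.7635 0.3389 0.5907] w 0.04841074918647985
```

Lid released. Rise and go to the beet at (0.573, 0.101).

{"name": "step_arm", "arguments": {"steps": "0.06 -0.02 0 0 0 0 0; 0.06 -0.06 0 0 0 0 0; 0.06 -0.11 0 0 0 0 0; 0.06 -0.155 0 0 0 0 0; 0.06 -0.155 0.008 0.044 0.1 0 0; 0.06 -0.155 0.016 0.088 0.2 0 0; 0.06 -0.155 0.024 0.132 0.3 0 0; 0.06 -0.155 0.03 0.176 0.4 0 0; 0.06 -0.155 0.03 0.221 0.4 0 0; 0.06 -0.155 0.03 0.221 0.4 0 0", "newtons": 40}}

```text
clock: 11.0
eef_pos: [0.5743, 0.0955, 0.1999]
tcp_rot: [[0.002, 0.996, 0.092], [-0.002, 0.092, -0.996], [-1.0, 0.002, 0.002]]
wrist_force: [-0.1, 0.1, 0.4]
width: 0.0597
```

```bash
python3 - <<'E'
from h import *
st()
tips(['side','scene'],['lid','beet0'])
shot('side','side3',(170,400,120,384),2)
go([.5725,.101,.055],.1)
E
```

```text
t 11.0 tcp [0.5743 0.0955 0.1999] yaw 0.09194784091108807 q [ 0.1186  0.4916 -0.4969  1.9491  0.3302  0.779  -0.4743] F [-0.0962  0.0771  0.3592] w 0.05972679688385375
side lid [([0.439, 0.278, 0.006], 0.98), ([0.577, 0.104, 0.001], 0.44)]
side beet0 [([0.57, 0.104, 0.001], 0.73), ([0.507, 0.432, -0.001], 0.68), ([0.677, 0.206, -0.002], 0.6), ([0.609, 0.327, 0.001], 0.6), ([0.688, 0.096, -0.004], 0.59)]
scene lid [([0.44, 0.284, 0.007], 0.94), ([0.5, -0.405, 0.053], 0.58)]
scene beet0 [([0.607, 0.322, 0.001], 0.67), ([0.476, 0.589, -0.002], 0.61), ([0.687, 0.095, -0.001], 0.55), ([0.571, 0.102, -0.003], 0.46), ([0.674, 0.205, 0.005], 0.42), ([0.506, 0.434, 0.003], 0.41)]
shift [0.1446 0.0008 0.0012] turn [ 0.0026 -0.0005 -0.0002] len 0.14461596731209905
```

View pics/side3.png

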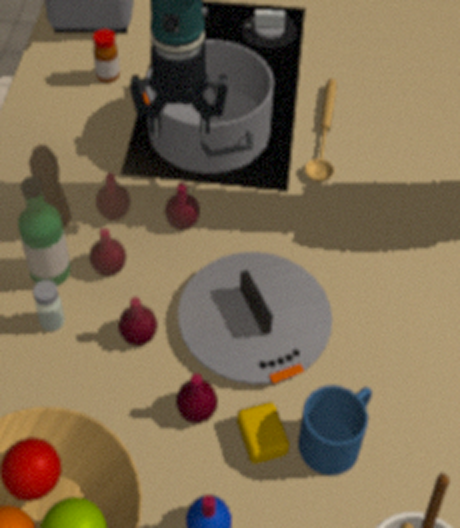

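The lid lies flat on the mat (crop (255,318)). All five beets are in their places. Descend onto the first.

{"name": "step_arm", "arguments": {"steps": "0.06 0.04 0.001 0.001 0 0 0; 0.06 0.09 0.001 0.001 0 0 0; 0.06 0.125 0.001 0.001 0 0 0; 0.06 0.145 0.001 0.001 0 0 0; 0.06 0.145 0.001 0.001 0 0 0; 0 0.145 0.001 0.001 0 0 0; 0 0.145 0.001 0.001 0 0 0; 0 0.145 0.001 0.001 0 0 0; 0 0.145 0.001 0.001 0 0 0; 0 0.145 0.001 0.001 0 0 0"}}

```text
clock: 12.6
eef_pos: [0.5738, 0.0999, 0.0553]
tcp_rot: [[0.002, 0.995, 0.1], [0.0, 0.1, -0.995], [-1.0, 0.002, -0.0]]
wrist_force: [-0.2, -0.3, 6.7]
width: 0.0147
```

```bash
python3 - <<'E'
from h import *
st();go([.5725,.101,.24]);go([.5122,-.0606,.24],.628)
E
```

```text
t 12.6 tcp [0.5738 0.0999 0.0553] yaw 0.10003849643221958 q [ 0.0095  0.6893 -0.3658  2.0307  0.4905  0.5046 -0.6148] F [-0.2135 -0.3165  6.6822] w 0.014673228857304876
shift [-0.1847 -0.0009 -0.0012] turn [ 0.     -0.0001 -0.0016] len 0.1847015176708763
shift [-0.1848 -0.0771  0.1536] turn [-0.528   0.0004 -0.0016] len 0.2523407584471468
```

{"name": "step_arm", "arguments": {"steps": "0 -0.03 0 0 0 0 0; 0 -0.075 0 0 0 0 0; 0 -0.12 0 0 0 0 0; 0 -0.16 0 0 0 0 0; 0 -0.185 -0.015 0.03 -0.1 0 0; 0 -0.185 -0.032 0.064 -0.21 0 0; 0 -0.185 -0.05 0.1 -0.34 0 0; 0 -0.185 -0.067 0.134 -0.46 0 0; 0 -0.185 -0.077 0.154 -0.528 0 0; 0 -0.185 -0.077 0.154 -0.528 0 0"}}

```text
clock: 13.85
eef_pos: [0.5103, -0.0638, 0.2385]
tcp_rot: [[-0.003, 0.812, 0.584], [-0.001, 0.584, -0.812], [-1.0, -0.003, -0.001]]
wrist_force: [0.2, 1.4, -1.5]
width: 0.0149
```

```bash
python3 - <<'E'
from h import *
st();shot('wrist','w3');shot('side','side4',(170,400,90,300),2);go([.5122,-.0606,.068],.628)
E
```

```text
t 13.85 tcp [ 0.5103 -0.0638  0.2385] yaw 0.623136930273632 q [ 0.5602  0.3863 -0.6751  2.0493  0.3306  0.8154  0.3135] F [ 0.1673  1.4136 -1.4602] w 0.014893541477782778
shift [0.1712 0.0003 0.0001] turn [-0.0009 -0.0004 -0.0005] len 0.17120465058478962
```

View pics/w3.png

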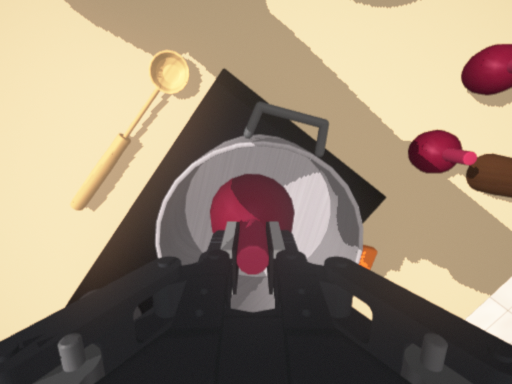

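View pics/side4.png

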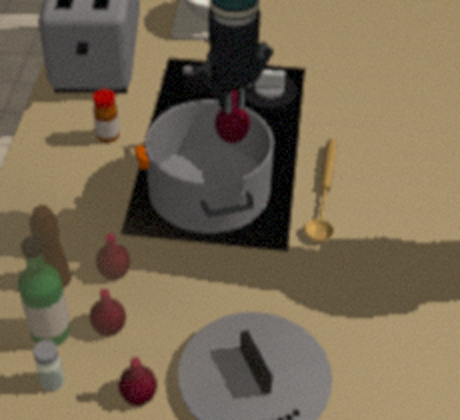

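The wrist picture shows the beet held upright (stalk at (253,255)) over the pot. Lower it.

{"name": "step_arm", "arguments": {"steps": "0 0.03 0 0 0 0 0; 0 0.065 0 0 0 0 0; 0 0.1 0 0 0 0 0; 0 0.13 0 0 0 0 0; 0 0.15 0 0 0 0 0; 0 0.16 0 0 0 0 0; 0 0.167 0 0 0 0 0; 0 0.17 0 0 0 0 0; 0 0.17 0 0 0 0 0; 0.032 0.17 0 0 0 0 0"}}

```text
clock: 15.2
eef_pos: [0.5126, -0.0613, 0.07]
tcp_rot: [[0.002, 0.809, 0.587], [-0.0, 0.587, -0.809], [-1.0, 0.001, 0.001]]
wrist_force: [-0.5, 0.6, 0.3]
width: 0.031
```

```bash
python3 - <<'E'
from h import *
st()
E
```

```text
t 15.2 tcp [ 0.5126 -0.0613  0.07  ] yaw 0.6277759283349427 q [ 0.3669  0.6281 -0.4567  2.1699  0.612   0.4682  0.0571] F [-0.4914  0.6019  0.262 ] w 0.03102817448975321
```

```bash
python3 - <<'E'
from h import *
shot('side','side5',(170,400,90,300),2);go([.688,.0955,.22],1.2)
E
```

```text
shift [-0.1498  0.2342 -0.0237] turn [-0.5722  0.0014 -0.0009] len 0.2790172539102681
```

View pics/side5.png

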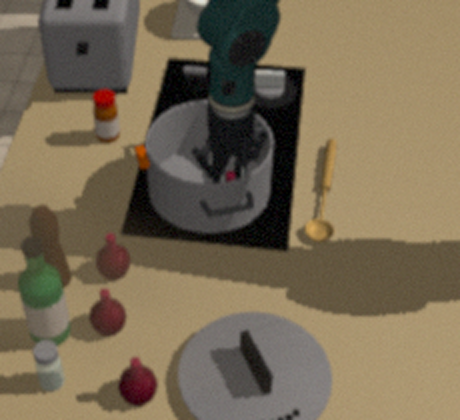

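{"name": "step_arm", "arguments": {"steps": "0.032 -0.02 0 0 0 0 0; 0.032 -0.06 0 0 0 0 0; 0.032 -0.11 0 0 0 0 0; 0.05 -0.15 0 0 0 0 0; 0.06 -0.15 0.045 -0.005 -0.12 0 0; 0.06 -0.15 0.09 -0.01 -0.24 0 0; 0.06 -0.15 0.14 -0.015 -0.36 0 0; 0.06 -0.15 0.19 -0.02 -0.48 0 0; 0.06 -0.15 0.234 -0.024 -0.572 0 0; 0.06 -0.15 0.234 -0.024 -0.572 0 0"}}

```text
clock: 16.5
eef_pos: [0.689, 0.0994, 0.2199]
tcp_rot: [[0.002, 0.36, 0.933], [0.004, 0.933, -0.36], [-1.0, 0.005, 0.001]]
wrist_force: [-0.5, -0.0, 0.7]
width: 0.0604
```

```bash
python3 - <<'E'
from h import *
st();shot('wrist','w4')
tips(['side','scene'],['beet0'])
shot('side','side6',(170,400,90,300),2);go([.688,.0955,.058],1.2)
E
```

```text
t 16.5 tcp [0.689  0.0994 0.2199] yaw 1.202864210959076 q [ 0.2759  0.6745 -0.7656  1.666   0.5303  1.0169  0.5373] F [-0.4859 -0.0028  0.7264] w 0.06042490817338337
side beet0 [([0.678, 0.202, -0.003], 0.83), ([0.69, 0.096, -0.002], 0.75), ([0.507, 0.434, -0.002], 0.64), ([0.607, 0.328, 0.003], 0.56)]
scene beet0 [([0.686, 0.092, -0.002], 0.77), ([0.509, -0.062, 0.009], 0.68), ([0.473, 0.591, -0.001], 0.6), ([0.676, 0.203, 0.002], 0.55), ([0.609, 0.324, 0.002], 0.52), ([0.507, 0.434, -0.001], 0.47)]
shift [0.1613 0.0023 0.0009] turn [-0.0016  0.0001  0.0017] len 0.16134466721575608
```

View pics/w4.png

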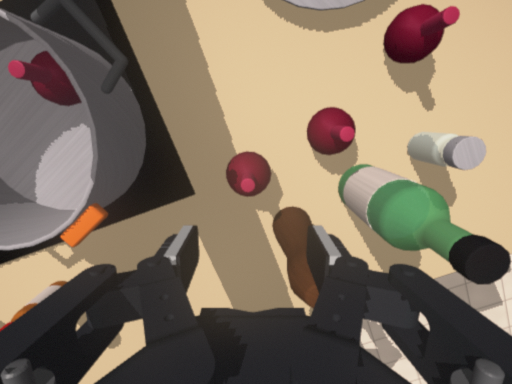

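View pics/side6.png

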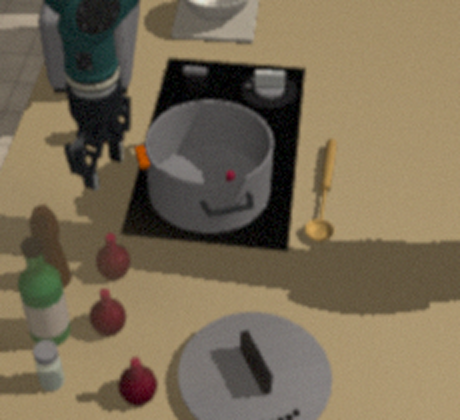

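The first beet stands in the pot (crop (230,176)). The pepper mill (wrist (290,235)) is close to the next beet (wrist (248,172)), so I turn the jaws square to it for clearance before descending.

{"name": "step_arm", "arguments": {"steps": "0.05 0 0.002 0.001 -0.14 0 0; 0.05 0 0.002 0.001 -0.28 0 0; 0.05 0 0.002 0.001 -0.42 0 0; 0.05 0 0.002 0.001 -0.55 0 0; 0.05 0 0.002 0.001 -0.67 0 0; 0.05 0.04 0.002 0.001 -0.67 0 0; 0.05 0.08 0.002 0.001 -0.67 0 0; 0.05 0.12 0.002 0.001 -0.67 0 0; 0.05 0.15 0.002 0.001 -0.67 0 0; 0.05 0.161 0.002 0.001 -0.67 0 0"}}

```text
clock: 18.05
eef_pos: [0.6874, 0.0953, 0.0564]
tcp_rot: [[-0.003, -0.294, 0.956], [-0.002, 0.956, 0.294], [-1.0, -0.001, -0.004]]
wrist_force: [-0.8, 0.6, 0.2]
width: 0.05
```

{"name": "step_arm", "arguments": {"steps": "0.05 0 0 0 0 0 0; 0 0 0 0 0 0 0; 0 0 0 0 0 0 0; 0 0 0 0 0 0 0; 0 0 0 0 0 0 0; 0 -0.02 0 0 0 0 0; 0 -0.06 0 0 0 0 0; 0 -0.11 0 0 0 0 0; 0 -0.16 0 0 0 0 0; 0 -0.18 0 0 0 0 0"}}

```text
clock: 19.3
eef_pos: [0.6897, 0.0985, 0.2422]
tcp_rot: [[0.005, -0.295, 0.955], [0.002, 0.955, 0.295], [-1.0, 0.0, 0.005]]
wrist_force: [1.1, -0.2, -1.6]
width: 0.0144
```

```bash
python3 - <<'E'
from h import *
st();go([.6138,-.1344,.24],1.257);shot('wrist','w5')
E
```

```text
t 19.3 tcp [0.6897 0.0985 0.2422] yaw 1.8705831747985362 q [ 0.3681  0.711  -0.9406  1.6431  0.6289  1.1125  1.1259] F [ 1.087  -0.1885 -1.6356] w 0.014403459416404377
shift [ 0.0014 -0.2001 -0.1413] turn [ 0.6136  0.0047 -0.0018] len 0.24496511998468984
```

View pics/w5.png

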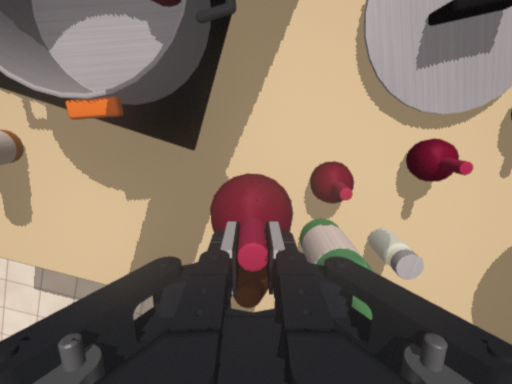

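Beet held upright. To the slot at (0.614, -0.134).

{"name": "step_arm", "arguments": {"steps": "0 0 -0.03 -0.02 0.1 0 0; 0 0 -0.07 -0.05 0.2 0 0; 0 0 -0.11 -0.078 0.33 0 0; 0 0 -0.15 -0.106 0.45 0 0; 0 0 -0.18 -0.127 0.55 0 0; 0 0 -0.2 -0.141 0.614 0 0; 0 0 -0.2 -0.141 0.614 0 0; 0 0.02 -0.2 -0.141 0.614 0 0; 0 0.06 -0.2 -0.141 0.614 0 0; 0 0.06 -0.2 -0.141 0.614 0 0"}}

```text
clock: 20.6
eef_pos: [0.6101, -0.1334, 0.1743]
tcp_rot: [[-0.008, 0.306, 0.952], [0.002, 0.952, -0.306], [-1.0, -0.0, -0.009]]
wrist_force: [0.1, 0.3, -3.0]
width: 0.0146
```

```bash
python3 - <<'E'
from h import *
st();go([.6138,-.1344,.071],1.257);shot('wrist','w6')
E
```

```text
t 20.6 tcp [ 0.6101 -0.1334  0.1743] yaw 1.259848836952124 q [ 0.6676  0.6509 -0.7769  1.8592  0.5793  0.8824  0.866 ] F [ 0.125   0.3115 -3.0235] w 0.014556073507440138
shift [0.1033 0.0003 0.0047] turn [ 0.0028 -0.0085  0.0005] len 0.10337832774803254
```

View pics/w6.png

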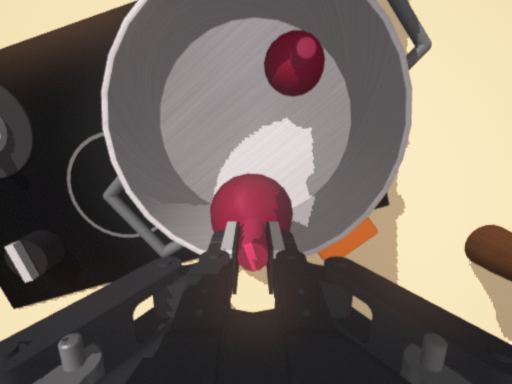

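{"name": "step_arm", "arguments": {"steps": "0 0.03 0 0.003 0 0 0; 0 0.06 0 0.003 0 0 0; 0 0.08 0 0.003 0 0 0; 0 0.092 0 0.003 0 0 0; 0 0.099 0 0.003 0 0 0; 0 0.103 0 0.003 0 0 0; 0 0.104 0 0.003 0 0 0; 0 0.104 0 0.003 0 0 0; 0.032 0.104 0 0.003 0 0 0; 0.032 0.104 0 0.003 0 0 0"}}

```text
clock: 21.9
eef_pos: [0.6165, -0.1364, 0.0749]
tcp_rot: [[0.001, 0.31, 0.951], [-0.0, 0.951, -0.31], [-1.0, 0.0, 0.001]]
wrist_force: [-0.2, 0.4, 0.3]
width: 0.0322
```

```bash
python3 - <<'E'
from h import *
st();go([.676,.204,.24],1.85);shot('wrist','w7')
E
```

```text
t 21.9 tcp [ 0.6165 -0.1364  0.0749] yaw 1.2560735714214135 q [ 0.5961  0.7699 -0.6708  1.9036  0.714   0.7219  0.7582] F [-0.2138  0.3581  0.3019] w 0.032150638275770915
shift [-0.1651  0.3422 -0.0486] turn [-0.5939  0.0012  0.0001] len 0.3829925791664499
```

View pics/w7.png

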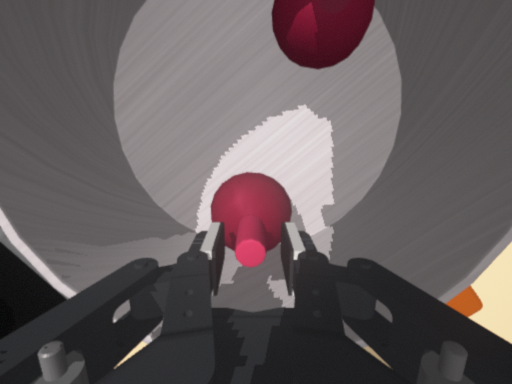

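The second beet stands on the floor, released. Next is the beet at (0.676, 0.204).

{"name": "step_arm", "arguments": {"steps": "0.032 -0.02 0 0 0 0 0; 0.032 -0.06 0 0 0 0 0; 0.032 -0.11 0 0 0 0 0; 0.05 -0.16 0 0 0 0 0; 0.05 -0.165 0.06 -0.008 -0.1 0 0; 0.05 -0.165 0.12 -0.016 -0.22 0 0; 0.05 -0.165 0.18 -0.025 -0.34 0 0; 0.05 -0.165 0.24 -0.034 -0.46 0 0; 0.05 -0.165 0.3 -0.042 -0.56 0 0; 0.05 -0.165 0.342 -0.049 -0.594 0 0"}}

```text
clock: 23.2
eef_pos: [0.675, 0.2078, 0.2413]
tcp_rot: [[0.001, -0.28, 0.96], [0.002, 0.96, 0.28], [-1.0, 0.002, 0.002]]
wrist_force: [0.6, -0.1, 0.7]
width: 0.0504
```

```bash
python3 - <<'E'
from h import *
tips(['side','scene'],['beet0','lid'])
shot('wrist','w8');shot('side','side7',(170,400,90,300),2)
st();go([.676,.204,.058],1.85)
E
```

```text
side beet0 [([0.506, 0.434, -0.001], 0.87), ([0.68, 0.205, -0.001], 0.78), ([0.611, 0.324, 0.004], 0.55), ([0.613, -0.135, 0.008], 0.46)]
side lid [([0.551, -0.114, 0.006], 0.69), ([0.438, 0.277, 0.006], 0.57), ([0.494, -0.407, 0.054], 0.55)]
scene beet0 [([0.511, -0.06, 0.007], 0.61), ([0.611, 0.325, -0.001], 0.6), ([0.506, 0.433, 0.002], 0.56), ([0.416, 0.462, -0.002], 0.55), ([0.474, 0.594, -0.0], 0.44), ([0.736, 0.321, 0.002], 0.39)]
scene lid [([0.44, 0.278, 0.007], 0.69)]
t 23.6 tcp [0.6757 0.2015 0.2394] yaw 1.8471052233669867 q [ 0.2068  0.7232 -0.9299  1.6216  0.6306  1.1238  0.9599] F [-0.6196 -0.3419  0.0265] w 0.049910939694944145
shift [0.1814 0.0026 0.001 ] turn [-0.0029 -0.0003  0.0016] len 0.18142441130620093
```

View pics/w8.png

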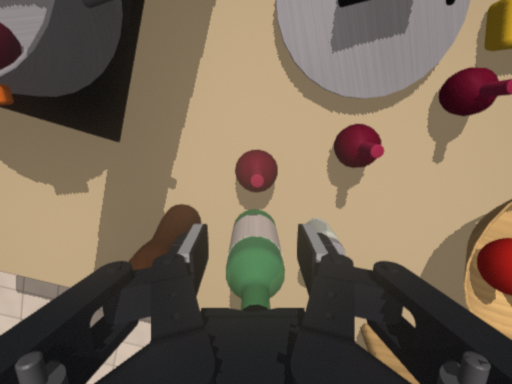

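View pics/side7.png

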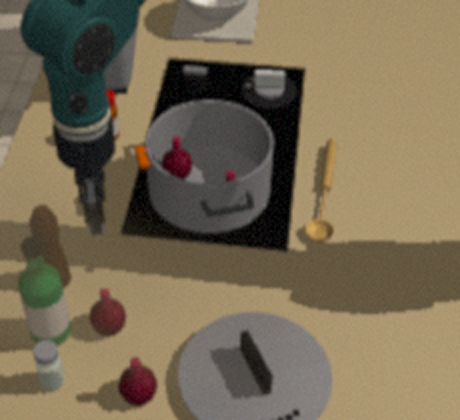

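The second beet stands in the pot (side crop (177,160)). The target stalk at wrist (257,180) is centred between the fingers, and the oil bottle behind has about 2 cm of clearance.

{"name": "step_arm", "arguments": {"steps": "0.05 0.04 0.002 0 0 0 0; 0.05 0.08 0.002 0 0 0 0; 0.05 0.12 0.002 0 0 0 0; 0.05 0.155 0.002 0 0 0 0; 0.05 0.181 0.002 0 0 0 0; 0.05 0.181 0.002 0 0 0 0; 0 0.181 0.002 0 0 0 0; 0 0.181 0.002 0 0 0 0; 0 0.181 0.002 0 0 0 0; 0 0.181 0.002 0 0 0 0"}}

```text
clock: 24.85
eef_pos: [0.6758, 0.2068, 0.0603]
tcp_rot: [[0.003, -0.276, 0.961], [0.001, 0.961, 0.276], [-1.0, 0.0, 0.003]]
wrist_force: [-1.0, 0.2, 6.3]
width: 0.0147
```

{"name": "step_arm", "arguments": {"steps": "0 -0.02 0 0 0 0 0; 0 -0.06 0 0 0 0 0; 0 -0.1 0 0 0 0 0; 0 -0.14 0 0 0 0 0; 0 -0.18 0 0 0 0 0; 0 -0.18 -0.05 -0.02 0 0 0; 0 -0.18 -0.1 -0.04 0 0 0; 0 -0.18 -0.15 -0.06 0 0 0; 0 -0.18 -0.15 -0.06 0 0 0; 0 -0.18 -0.15 -0.06 0 0 0"}}

```text
clock: 26.1
eef_pos: [0.658, 0.0451, 0.2389]
tcp_rot: [[0.0, -0.275, 0.961], [0.001, 0.961, 0.275], [-1.0, 0.001, 0.0]]
wrist_force: [0.4, 0.3, -1.2]
width: 0.0144
```

```bash
python3 - <<'E'
from h import *
st();shot('wrist','w9')
go([.5898,-.0606,.24],-.628);go([.551,-.18,.24],0);go([.5898,-.0606,.24],-.628+np.pi)
E
```

```text
t 26.1 tcp [0.658  0.0451 0.2389] yaw 1.8494392545287561 q [ 0.4754  0.6748 -0.9608  1.73    0.6216  1.0729  1.1547] F [ 0.3659  0.2778 -1.1957] w 0.014355782943450529
shift [-0.0011 -0.084  -0.0952] turn [ 2.4795 -0.0008 -0.0014] len 0.1269737884926699
shift [-0.0012 -0.188  -0.1656] turn [ 1.8515 -0.0003 -0.0014] len 0.2504998339409494
shift [-0.0011 -0.084  -0.0952] turn [-0.6621  0.0011 -0.0007] len 0.1269737884926699
```

View pics/w9.png

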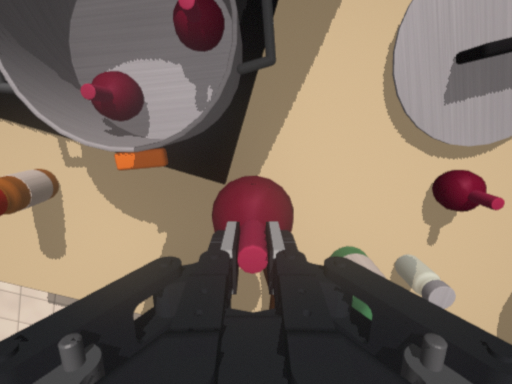

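Beet held. Move to the slot at (0.590, -0.061).

{"name": "step_arm", "arguments": {"steps": "0 0 -0.01 -0.012 -0.1 0 0; 0 0 -0.025 -0.03 -0.22 0 0; 0 0 -0.045 -0.05 -0.34 0 0; 0 0 -0.065 -0.072 -0.46 0 0; 0 0 -0.084 -0.095 -0.57 0 0; 0 0 -0.084 -0.095 -0.662 0 0; 0 0.02 -0.084 -0.095 -0.662 0 0; 0 0.05 -0.084 -0.095 -0.662 0 0; 0 0.07 -0.084 -0.095 -0.662 0 0; 0 0.07 -0.084 -0.095 -0.662 0 0"}}

```text
clock: 27.4
eef_pos: [0.5889, -0.0611, 0.1662]
tcp_rot: [[-0.004, -0.809, 0.588], [0.0, 0.588, 0.809], [-1.0, 0.003, -0.002]]
wrist_force: [0.4, -0.4, -0.6]
width: 0.0147
```

```bash
python3 - <<'E'
from h import *
st();shot('wrist','w10')
go([.5898,-.0606,.071],-.628+np.pi)
E
```

```text
t 27.4 tcp [ 0.5889 -0.0611  0.1662] yaw 2.513290796163324 q [ 0.7375  0.7548 -1.0842  1.9341  0.8149  0.9812  1.7723] F [ 0.4224 -0.4093 -0.6166] w 0.014695260001958501
shift [0.0966 0.0001 0.0002] turn [-0.0005 -0.0004 -0.0014] len 0.09660635926987429
```

View pics/w10.png

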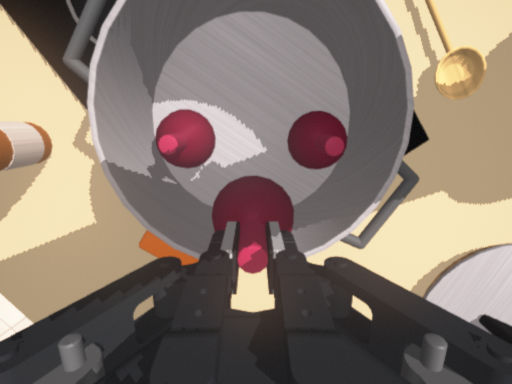

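The slot between the two placed beets ((187,138) and (318,140)) is clear. Lower the beet.

{"name": "step_arm", "arguments": {"steps": "0 0.03 0 0 0 0 0; 0 0.055 0 0 0 0 0; 0 0.075 0 0 0 0 0; 0 0.087 0 0 0 0 0; 0 0.093 0 0 0 0 0; 0 0.097 0 0 0 0 0; 0 0.097 0 0 0 0 0; 0 0.097 0 0 0 0 0; 0.032 0.097 0 0 0 0 0; 0.032 0.097 0 0 0 0 0"}}

```text
clock: 28.7
eef_pos: [0.5902, -0.062, 0.0712]
tcp_rot: [[0.0, -0.808, 0.589], [-0.0, 0.589, 0.808], [-1.0, -0.0, -0.0]]
wrist_force: [0.2, -0.4, 0.1]
width: 0.032
```

```bash
python3 - <<'E'
from h import *
st();go([.609,.3245,.24],.5)
go([.609,.3245,.24],1.6)
E
```

```text
t 28.7 tcp [ 0.5902 -0.062   0.0712] yaw 2.511796170892465 q [ 0.6635  0.8618 -0.9634  1.9839  0.9753  0.8526  1.6518] F [ 0.2098 -0.359   0.1485] w 0.03199132254266804
shift [-0.1688  0.2124  0.3235] turn [2.0118 0.     0.0002] len 0.4221945758552666
shift [-0.1688  0.2124  0.3235] turn [ 0.9118 -0.0001  0.0002] len 0.4221945758552666
```

{"name": "step_arm", "arguments": {"steps": "0.032 -0.02 0 0 0 0 0; 0.032 -0.06 0 0 0 0 0; 0.032 -0.11 0 0 0 0 0; 0.05 -0.15 0.01 0.015 0 0 0; 0.05 -0.169 0.04 0.06 0.15 0 0; 0.05 -0.169 0.072 0.11 0.32 0 0; 0.05 -0.169 0.105 0.16 0.49 0 0; 0.05 -0.169 0.138 0.21 0.65 0 0; 0.05 -0.169 0.17 0.26 0.8 0 0; 0.05 -0.169 0.203 0.31 0.912 0 0"}}

```text
clock: 29.95
eef_pos: [0.6085, 0.3105, 0.2419]
tcp_rot: [[0.001, -0.026, 1.0], [0.001, 1.0, 0.026], [-1.0, 0.001, 0.001]]
wrist_force: [0.8, -1.1, -1.3]
width: 0.0496
```

```bash
python3 - <<'E'
from h import *
tips(['side','scene'],['beet0','lid'])
shot('wrist','w11');shot('side','side8',(170,400,90,360),2)
st();go([.609,.3245,.059],1.6)
E
```

```text
side beet0 [([0.61, 0.325, 0.004], 0.91), ([0.508, 0.432, 0.001], 0.85), ([0.612, -0.138, 0.007], 0.67), ([0.785, 0.128, 0.001], 0.48)]
side lid [([0.438, 0.279, 0.007], 0.69)]
scene beet0 [([0.504, 0.437, 0.002], 0.55), ([0.59, -0.06, 0.016], 0.54), ([0.471, 0.594, -0.003], 0.54), ([0.606, 0.321, 0.001], 0.53), ([0.509, -0.06, 0.007], 0.5)]
scene lid [([0.438, 0.284, 0.008], 0.92), ([0.347, -0.126, 0.002], 0.53)]
t 30.35 tcp [0.6093 0.3059 0.2403] yaw 1.5974289939787705 q [ 0.009   0.6634 -0.8557  1.6784  0.5617  1.0643  0.5729] F [ 0.5598 -0.4462 -0.4459] w 0.04957133295767157
shift [0.1813 0.0188 0.0002] turn [-0.0026 -0.0001  0.0013] len 0.18224594167039332
```

View pics/w11.png

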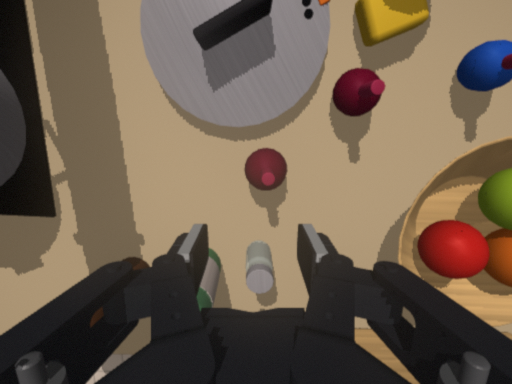

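View pics/side8.png

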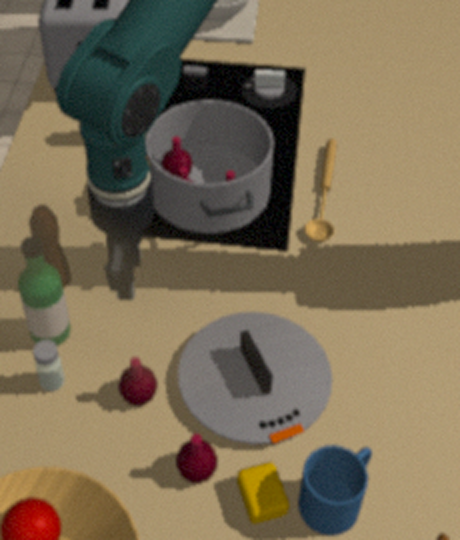

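{"name": "step_arm", "arguments": {"steps": "0.05 0.03 0.018 0 0 0 0; 0.05 0.07 0.018 0 0 0 0; 0.05 0.12 0.018 0 0 0 0; 0.05 0.155 0.018 0 0 0 0; 0.05 0.181 0.018 0 0 0 0; 0.05 0.181 0.018 0 0 0 0; 0 0.181 0.018 0 0 0 0; 0 0.181 0.018 0 0 0 0; 0 0.181 0.018 0 0 0 0; 0 0.181 0.018 0 0 0 0"}}

```text
clock: 31.6
eef_pos: [0.609, 0.327, 0.0609]
tcp_rot: [[0.002, -0.029, 1.0], [0.001, 1.0, 0.029], [-1.0, 0.001, 0.002]]
wrist_force: [0.1, -1.6, 5.7]
width: 0.0148
```

{"name": "step_arm", "arguments": {"steps": "0 -0.02 0 0 0 0 0; 0 -0.06 0 0 0 0 0; 0 -0.1 0 0 0 0 0; 0 -0.14 0 0 0 0 0; 0 -0.18 0 0 0 0 0; 0 -0.18 -0.05 -0.005 0 0 0; 0 -0.18 -0.11 -0.01 0 0 0; 0 -0.18 -0.17 -0.02 0 0 0; 0 -0.18 -0.23 -0.03 0 0 0; 0 -0.18 -0.28 -0.04 0 0 0"}}

```text
clock: 32.85
eef_pos: [0.5754, 0.0424, 0.2397]
tcp_rot: [[-0.0, -0.028, 1.0], [-0.001, 1.0, 0.028], [-1.0, -0.001, -0.0]]
wrist_force: [0.9, -1.0, -0.9]
width: 0.0146
```

```bash
python3 - <<'E'
from h import *
st();shot('wrist','w12')
go([.4882,-.1344,.24],-1.257+np.pi)
go([.551,-.18,.24],0);go([.551,-.18,.24],np.pi)
E
```

```text
t 32.85 tcp [0.5754 0.0424 0.2397] yaw 1.5989232102845545 q [ 0.4951  0.5408 -0.9152  1.9133  0.5275  0.9489  0.9269] F [ 0.903  -0.9564 -0.9465] w 0.014640868422796988
shift [ 0.0004 -0.1655 -0.0889] turn [-0.295  -0.0071  0.0095] len 0.18783484983945226
shift [ 0.0005 -0.2122 -0.0269] turn [1.5896 0.0039 0.0125] len 0.21395103999905477
shift [ 0.0005 -0.2122 -0.0269] turn [-1.552  -0.0125  0.0039] len 0.21395103999905477
```

View pics/w12.png

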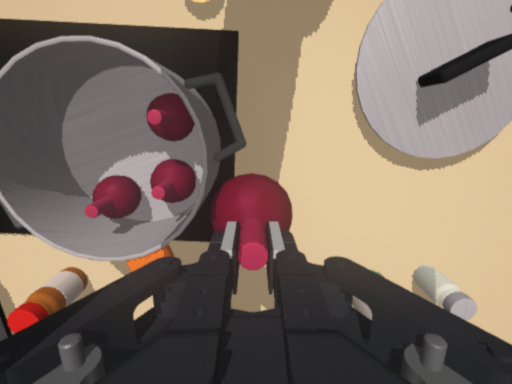

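Three beets stand in the pot, at (113,197), (170,180) and (172,117). The fourth is held upright. Move to the slot at (0.488, -0.134).

{"name": "step_arm", "arguments": {"steps": "0 0 -0.04 -0.02 -0.08 0 0; 0 0 -0.08 -0.043 -0.16 0 0; 0 0 -0.12 -0.065 -0.24 0 0; 0 0 -0.15 -0.08 -0.29 0 0; 0 0 -0.165 -0.089 -0.29 0 0; 0 0 -0.165 -0.089 -0.29 0 0; 0 0.02 -0.165 -0.089 -0.29 0 0; 0 0.05 -0.165 -0.089 -0.29 0 0; 0 0.07 -0.165 -0.089 -0.29 0 0; 0 0.07 -0.165 -0.089 -0.29 0 0"}}

```text
clock: 34.15
eef_pos: [0.4909, -0.1207, 0.1673]
tcp_rot: [[-0.004, -0.317, 0.949], [0.002, 0.949, 0.317], [-1.0, 0.003, -0.003]]
wrist_force: [0.2, 0.2, -1.0]
width: 0.0149
```

```bash
python3 - <<'E'
from h import *
st();shot('wrist','w13')
go([.4882,-.1344,.071],-1.257+np.pi)
E
```

```text
t 34.15 tcp [ 0.4909 -0.1207  0.1673] yaw 1.8930314359863458 q [ 0.8385  0.5769 -0.9424  2.1217  0.6744  0.7813  1.3568] F [ 0.1883  0.1522 -1.0321] w 0.014936082806598798
shift [ 0.0974 -0.0119 -0.0077] turn [ 0.008  -0.0012 -0.0017] len 0.09843535190813166
```

View pics/w13.png

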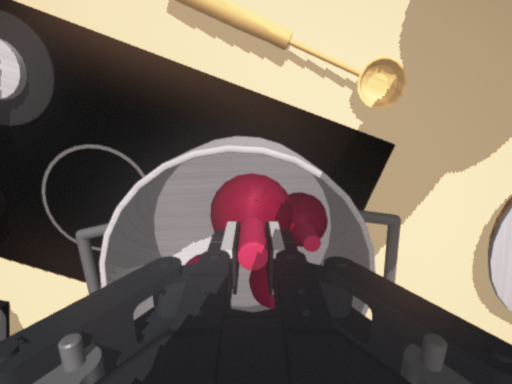

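{"name": "step_arm", "arguments": {"steps": "0 0 -0.012 -0.008 0 0 0; 0 0 -0.012 -0.008 0 0 0; 0 0.03 -0.012 -0.008 0 0 0; 0 0.055 -0.012 -0.008 0 0 0; 0 0.075 -0.012 -0.008 0 0 0; 0 0.087 -0.012 -0.008 0 0 0; 0 0.093 -0.012 -0.008 0 0 0; 0 0.097 -0.012 -0.008 0 0 0; 0 0.097 -0.012 -0.008 0 0 0; 0 0.097 -0.012 -0.008 0 0 0"}}

```text
clock: 35.45
eef_pos: [0.489, -0.1364, 0.0729]
tcp_rot: [[0.001, -0.314, 0.949], [-0.001, 0.949, 0.314], [-1.0, -0.001, 0.001]]
wrist_force: [-0.5, -0.8, 3.5]
width: 0.0144
```

```bash
python3 - <<'E'
from h import *
st()
go([.4882,-.1344,.071],-1.257+np.pi);shot('scene','s3',(150,300,130,290),3)
go([.507,.4335,.24],1.2)
E
```

```text
t 35.45 tcp [ 0.489  -0.1364  0.0729] yaw 1.8899605411947609 q [ 0.7379  0.7005 -0.7721  2.1785  0.8928  0.6162  1.1966] F [-0.473  -0.8168  3.511 ] w 0.01444333816797653
shift [ 0.0019  0.0021 -0.0001] turn [0.0054 0.0012 0.001 ] len 0.002864918098044419
shift [-0.1673  0.5353  0.1961] turn [0.6899 0.0014 0.0005] len 0.5941262503172324
```

View pics/s3.png

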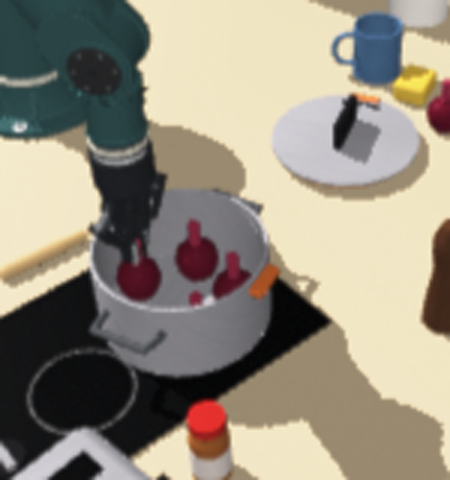

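Fx is light and Fz is +3.5 N, so the beet is on the floor. Release it, rise, and head for the last beet.

{"name": "step_arm", "arguments": {"steps": "0.032 0 0 0 0 0 0; 0.032 0 0 0 0 0 0; 0.032 0 0 0 0 0 0; 0.032 -0.02 0 0 0 0 0; 0.032 -0.06 0 0 0 0 0; 0.032 -0.11 0 0 0 0 0; 0.032 -0.15 0.01 0.004 0 0 0; 0.04 -0.167 0.05 0.018 0.08 0 0; 0.05 -0.167 0.105 0.04 0.18 0 0; 0.05 -0.167 0.16 0.06 0.3 0 0"}}

```text
clock: 36.75
eef_pos: [0.4953, 0.0357, 0.2396]
tcp_rot: [[0.001, -0.014, 1.0], [0.0, 1.0, 0.014], [-1.0, 0.0, 0.001]]
wrist_force: [0.6, -0.3, -0.6]
width: 0.05
```

```bash
python3 - <<'E'
from h import *
tips(['side','scene'],['beet0'])
st();go([.507,.4335,.24],1.2)
E
```

```text
side beet0 [([0.506, 0.434, -0.002], 0.96), ([0.614, -0.137, 0.008], 0.67), ([0.487, -0.136, 0.015], 0.56)]
scene beet0 [([0.507, -0.059, 0.009], 0.76), ([0.504, 0.434, 0.003], 0.68), ([0.488, -0.138, 0.013], 0.63), ([0.472, 0.593, -0.002], 0.53), ([0.589, -0.064, 0.018], 0.4)]
t 36.95 tcp [0.4947 0.0362 0.2395] yaw 1.5951261453457888 q [ 0.5717  0.4372 -0.963   2.0795  0.4771  0.8603  0.9257] F [-0.6557  0.1781 -0.2338] w 0.04975672081587912
shift [-0.0007  0.3968  0.022 ] turn [0.3951 0.0002 0.0005] len 0.3974516764658242
```

{"name": "step_arm", "arguments": {"steps": "0.05 0 0.05 0.003 0.1 0 0; 0.05 0 0.1 0.006 0.22 0 0; 0.05 0 0.15 0.009 0.34 0 0; 0.05 0 0.2 0.012 0.46 0 0; 0.05 0 0.25 0.015 0.58 0 0; 0.05 0 0.3 0.018 0.7 0 0; 0.05 0 0.35 0.02 0.8 0 0; 0.05 0 0.396 0.022 0.85 0 0; 0.05 0 0.396 0.022 0.85 0 0; 0.05 0 0.396 0.022 0.85 0 0"}}

```text
clock: 38.2
eef_pos: [0.5106, 0.4282, 0.2382]
tcp_rot: [[-0.001, 0.74, 0.673], [-0.003, 0.673, -0.74], [-1.0, -0.003, 0.002]]
wrist_force: [0.3, -0.3, 0.2]
width: 0.0497
```

```bash
python3 - <<'E'
from h import *
shot('wrist','w14')
tips(['wrist'],['beet0'])
st();go([.506,.434,.059])
E
```

```text
wrist beet0 [([0.508, 0.43, -0.001], 0.86), ([0.474, 0.594, -0.001], 0.78)]
t 38.35 tcp [0.5107 0.428  0.2388] yaw 0.736826450996902 q [-0.326   0.587  -0.6627  1.7203  0.4232  0.9836 -0.4106] F [ 0.538  -0.1419  0.7743] w 0.04996595351051395
shift [ 0.1797  0.0009 -0.0079] turn [0.     0.0015 0.0016] len 0.1799222943371825
```

View pics/w14.png

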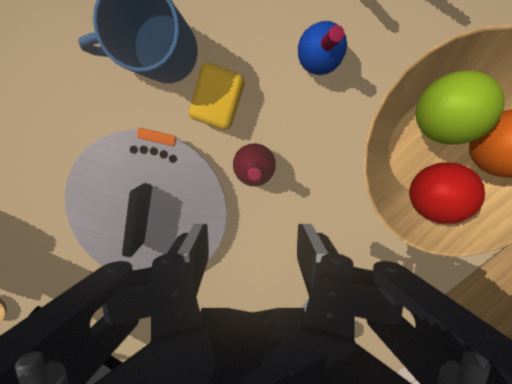

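The wrist picture shows the red beet at (253,165) between the jaws; the blue one at (322,47) is the look-alike and stays put. Grasp it and lift.

{"name": "step_arm", "arguments": {"steps": "0.05 0.03 0 -0.007 0 0 0; 0.05 0.07 0 -0.007 0 0 0; 0.05 0.12 0 -0.007 0 0 0; 0.05 0.155 0 -0.007 0 0 0; 0.05 0.18 0 -0.007 0 0 0; 0.05 0.18 0 -0.007 0 0 0; 0 0.18 0 -0.007 0 0 0; 0 0.18 0 -0.007 0 0 0; 0 0.18 0 -0.007 0 0 0; 0 0.18 0 -0.007 0 0 0"}}

```text
clock: 39.6
eef_pos: [0.5056, 0.4366, 0.061]
tcp_rot: [[0.002, 0.739, 0.674], [0.001, 0.674, -0.739], [-1.0, 0.002, 0.001]]
wrist_force: [-0.5, -1.3, 6.4]
width: 0.0146
```

{"name": "step_arm", "arguments": {"steps": "0 -0.02 0 0 0 0 0; 0 -0.06 0 0 0 0 0; 0 -0.1 0 0 0 0 0; 0 -0.14 0 0 0 0 0; 0 -0.18 -0.01 0.01 0.05 0 0; 0 -0.18 -0.04 0.04 0.15 0 0; 0 -0.18 -0.08 0.08 0.25 0 0; 0 -0.18 -0.12 0.12 0.35 0 0; 0 -0.18 -0.16 0.16 0.45 0 0; 0 -0.18 -0.2 0.2 0.55 0 0"}}

```text
clock: 40.85
eef_pos: [0.4914, 0.1519, 0.2402]
tcp_rot: [[0.001, 0.982, 0.186], [0.0, 0.186, -0.982], [-1.0, 0.001, 0.0]]
wrist_force: [0.7, -0.9, -2.4]
width: 0.0146
```

```bash
python3 - <<'E'
from h import *
shot('wrist','w15')
st();go([.551,-.178,.24],0)
E
```

```text
t 40.9 tcp [0.4901 0.1412 0.2389] yaw 0.1752710875082055 q [ 0.0606  0.359  -0.5531  2.0583  0.2708  0.8011 -0.4806] F [-2.2396 -7.0547 -3.4236] w 0.014345385040299087
shift [0.002  0.0043 0.3249] turn [0.1753 0.0102 0.0048] len 0.32496975442407505
```

View pics/w15.png

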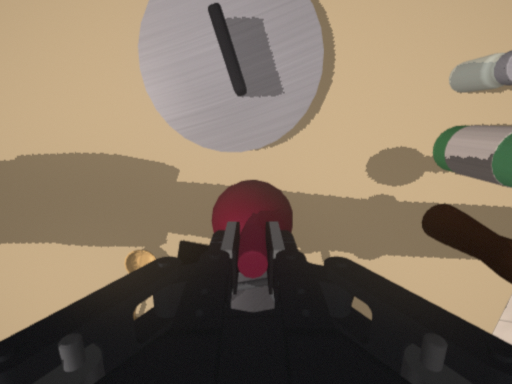

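{"name": "step_arm", "arguments": {"steps": "0 0 0 0.02 0.02 0 0; 0 0 0.001 0.07 0.05 0 0; 0 0 0.002 0.12 0.08 0 0; 0 0 0.003 0.17 0.11 0 0; 0 0 0.004 0.22 0.14 0 0; 0 0 0.004 0.27 0.175 0 0; 0 0 0.004 0.305 0.175 0 0; 0 0 0.004 0.325 0.175 0 0; 0 0 0.004 0.325 0.175 0 0; 0 0 0.004 0.325 0.175 0 0"}}

```text
clock: 42.15
eef_pos: [0.5572, -0.1623, 0.2394]
tcp_rot: [[-0.0, 1.0, 0.018], [0.002, 0.018, -1.0], [-1.0, -0.0, -0.002]]
wrist_force: [0.3, -0.1, -1.8]
width: 0.0147
```

```bash
python3 - <<'E'
from h import *
shot('wrist','w16')
st();go([.551,-.178,.071],0)
E
```

```text
t 42.2 tcp [ 0.5572 -0.1622  0.2394] yaw 0.01869875210890681 q [ 0.5358  0.4311 -0.444   1.9189  0.2408  0.8439 -0.0152] F [-0.5429  1.246  -2.1141] w 0.014160051916131212
shift [ 0.1684 -0.0065  0.016 ] turn [ 0.0187 -0.0014  0.0001] len 0.1692631333415526
```

View pics/w16.png

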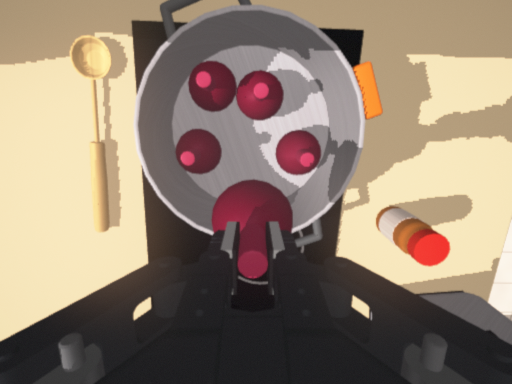

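```bash
python3 - <<'E'
from h import *
for u,v in[(203,79),(261,90),(188,158),(307,159)]:print(ray('wrist',u,v,.098))
# pot rim: left 137,122 right 364,122 top 250,8
print(ray('wrist',137,122,.121),ray('wrist',364,122,.121),ray('wrist',250,7,.121))
E
```

```text
[ 0.5074 -0.0589  0.098 ]
[ 0.5644 -0.0679  0.098 ]
[ 0.4895 -0.1367  0.098 ]
[ 0.6146 -0.1353  0.098 ]
[ 0.4487 -0.1006  0.121 ] [ 0.6607 -0.0965  0.121 ] [ 0.5526 -0.0045  0.121 ]
```

Four beets in the pot; one (at (260,93)) has shifted about 25 mm but sits on the floor. The last slot is free; correct and lower.

{"name": "step_arm", "arguments": {"steps": "0 0 -0.006 0.016 0.018 0 0; 0 0.02 -0.006 0.016 0.018 0 0; 0 0.06 -0.006 0.016 0.018 0 0; 0 0.1 -0.006 0.016 0.018 0 0; 0 0.13 -0.006 0.016 0.018 0 0; 0 0.15 -0.006 0.016 0.018 0 0; 0 0.16 -0.006 0.016 0.018 0 0; 0 0.166 -0.006 0.016 0.018 0 0; 0 0.169 -0.006 0.016 0.018 0 0; 0 0.169 -0.006 0.016 0.018 0 0"}}

```text
clock: 43.45
eef_pos: [0.5517, -0.1814, 0.073]
tcp_rot: [[0.0, 1.0, -0.003], [-0.002, -0.003, -1.0], [-1.0, 0.0, 0.002]]
wrist_force: [-4.4, 0.5, 11.8]
width: 0.0146
```

```bash
python3 - <<'E'
from h import *
shot('wrist','w17')
st();go([.551,-.178,.071],0)
E
```

```text
t 43.5 tcp [ 0.5517 -0.1814  0.073 ] yaw -0.0032975084772178015 q [ 0.4633  0.6521 -0.3144  2.0304  0.3942  0.5156 -0.14  ] F [-3.903   0.7925 12.2382] w 0.014787001518926372
shift [ 0.002  -0.0008 -0.0034] turn [-0.0033  0.002  -0.0007] len 0.004031277804668619
```

View pics/w17.png

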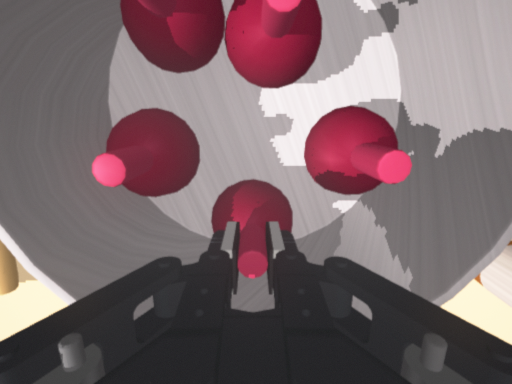

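It is on the floor (12 N up). Release and rise.

{"name": "step_arm", "arguments": {"steps": "0.01 -0.002 0 0 0 0 0; 0.032 -0.002 0 0 0 0 0; 0.032 -0.002 0 0 0 0 0; 0.032 -0.002 0 0 0 0 0; 0.032 -0.02 0 0 0 0 0; 0.032 -0.06 0 0 0 0 0; 0.032 -0.11 0 0 0 0 0; 0.032 -0.15 0 0 0 0 0; 0.032 -0.17 0 -0.02 0 0 0; 0.032 -0.17 0 -0.07 0 0 0"}}

```text
clock: 44.75
eef_pos: [0.5526, -0.1119, 0.2422]
tcp_rot: [[0.004, 1.0, -0.008], [-0.002, -0.008, -1.0], [-1.0, 0.004, 0.001]]
wrist_force: [0.4, 0.7, -0.5]
width: 0.0321
```

```bash
python3 - <<'E'
from h import *
shot('scene','s4',(100,400,100,300),2.6)
tips(['side','scene'],['lid','lid_grip','lid_vent','pot','pot_spout'])
st();go([.439,.281,.24],.5)
E
```

```text
side lid [([0.438, 0.28, 0.006], 0.63)]
side lid_grip [([0.439, 0.282, 0.058], 0.84)]
side lid_vent [([0.388, 0.37, 0.018], 0.94)]
side pot [([0.551, -0.113, 0.01], 0.75), ([0.49, -0.136, 0.015], 0.68), ([0.464, -0.405, 0.004], 0.46)]
side pot_spout [([0.566, -0.07, 0.012], 0.57), ([0.65, -0.074, 0.121], 0.56)]
scene lid [([0.438, 0.282, 0.006], 0.9), ([0.553, -0.185, 0.014], 0.46)]
scene lid_grip [([0.439, 0.282, 0.06], 0.73)]
scene lid_vent [([0.391, 0.378, 0.013], 0.77)]
scene pot [([0.553, -0.113, 0.006], 0.61)]
scene pot_spout [([0.65, -0.078, 0.125], 0.84)]
t 45.4 tcp [ 0.5516 -0.1116  0.2401] yaw -0.0040644442828616355 q [ 0.4645  0.4094 -0.4574  1.9553  0.2406  0.83   -0.1279] F [-1.1886 -0.2458  1.4858] w 0.031776152933161
shift [ 0.0001 -0.1142 -0.3921] turn [-0.5041 -0.0001  0.0003] len 0.4083805702072114
```

View pics/s4.png

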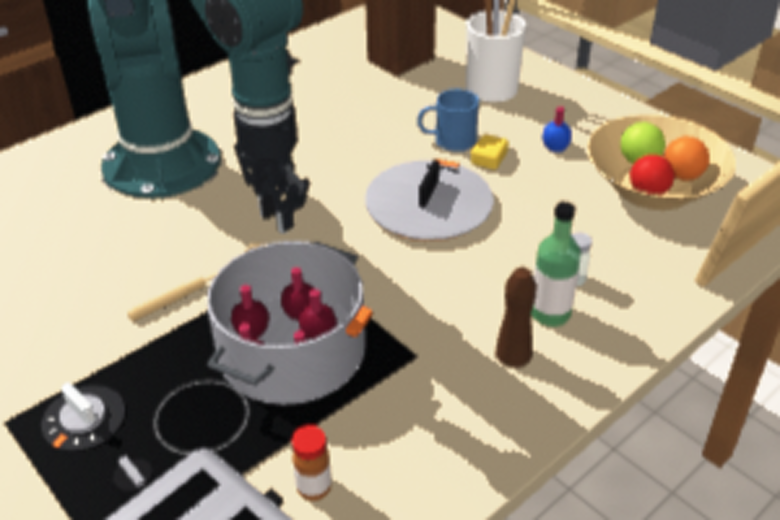

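All beets look to be in the pot; the lid is still on the mat with its tab toward +y. Go to the lid.

{"name": "step_arm", "arguments": {"steps": "0.06 0 -0.014 -0.049 -0.08 0 0; 0.06 0 -0.028 -0.098 -0.16 0 0; 0.06 0 -0.042 -0.147 -0.24 0 0; 0.06 0 -0.056 -0.196 -0.32 0 0; 0.06 0 -0.071 -0.245 -0.4 0 0; 0.06 0 -0.086 -0.294 -0.46 0 0; 0.06 0 -0.1 -0.343 -0.504 0 0; 0.06 0 -0.114 -0.392 -0.504 0 0; 0.06 0 -0.114 -0.392 -0.504 0 0; 0.06 0 -0.114 -0.392 -0.504 0 0"}}

```text
clock: 46.65
eef_pos: [0.439, 0.2807, 0.2401]
tcp_rot: [[-0.0, 0.877, 0.48], [-0.001, 0.48, -0.877], [-1.0, -0.001, 0.001]]
wrist_force: [0.4, -0.8, -0.1]
width: 0.0598
```

```bash
python3 - <<'E'
from h import *
shot('wrist','w18')
tips(['wrist'],['lid_grip','lid_vent','lid'])
shot('scene','s5',(190,300,180,270),6)
st();go([.439,.281,.043],.5)
E
```

```text
wrist lid_grip [([0.439, 0.277, 0.059], 0.63)]
wrist lid_vent [([0.391, 0.377, 0.017], 0.85)]
wrist lid [([0.439, 0.28, 0.008], 0.63)]
t 46.95 tcp [0.4394 0.2801 0.2402] yaw 0.4987700701930469 q [-0.1387  0.3906 -0.667   2.0354  0.3282  0.8212 -0.4972] F [-0.2092 -0.5891  0.0288] w 0.06013526695585555
shift [ 0.1972  0.0002 -0.001 ] turn [-0.0012  0.0005  0.0003] len 0.1971898095198681
```

View pics/w18.png

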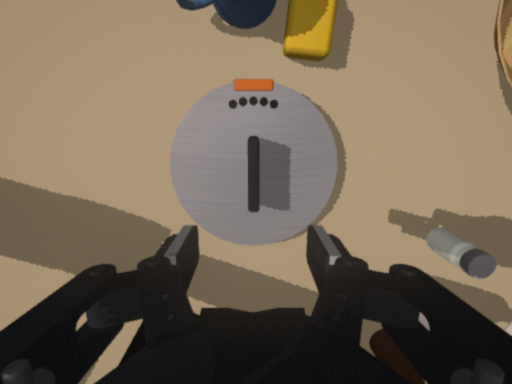

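View pics/s5.png

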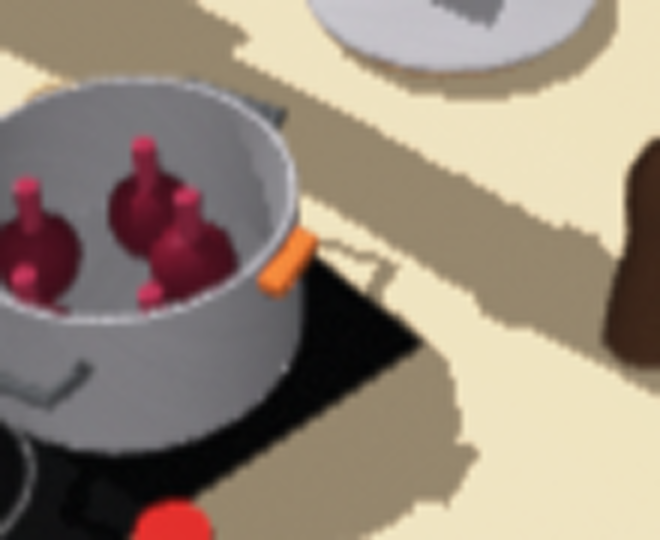

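All five stubs stand below the rim in the pot. The lid's bar at wrist (254,175) is aligned with the jaws. Grasp it.

{"name": "step_arm", "arguments": {"steps": "0.06 0.04 0 -0.001 0 0 0; 0.06 0.09 0 -0.001 0 0 0; 0.06 0.14 0 -0.001 0 0 0; 0.06 0.18 0 -0.001 0 0 0; 0.06 0.197 0 -0.001 0 0 0; 0.06 0.197 0 -0.001 0 0 0; 0 0.197 0 -0.001 0 0 0; 0 0.197 0 -0.001 0 0 0; 0 0.197 0 -0.001 0 0 0; 0 0.197 0 -0.001 0 0 0", "newtons": 70}}

```text
clock: 48.2
eef_pos: [0.4392, 0.2827, 0.0447]
tcp_rot: [[0.002, 0.877, 0.48], [0.001, 0.48, -0.877], [-1.0, 0.002, 0.0]]
wrist_force: [0.1, -0.9, 5.9]
width: 0.0131
```

{"name": "step_arm", "arguments": {"steps": "0 0 0 0 0 0 0; 0 -0.02 0 0 0 0 0; 0 -0.06 0 0 0 0 0; 0 -0.11 0 0 0 0 0; 0 -0.16 0 0 0 0 0; 0 -0.2 0 0 0 0 0; 0 -0.215 0 0 0 0 0; 0 -0.215 0 0 0 0 0; 0 -0.215 0 0 0 0 0; 0 -0.215 0 0 0 0 0"}}

```text
clock: 49.45
eef_pos: [0.4374, 0.2814, 0.2565]
tcp_rot: [[-0.003, 0.877, 0.481], [-0.002, 0.481, -0.877], [-1.0, -0.004, 0.0]]
wrist_force: [-0.0, -0.5, -4.7]
width: 0.0126
```

```bash
python3 - <<'E'
from h import *
tips(['side','scene'],['lid','lid_grip','lid_vent'])
shot('wrist','w19')
st();go([.5515,-.1125,.25],0.367-np.pi/2)
E
```

```text
side lid [([0.437, 0.28, 0.216], 0.93), ([0.415, 0.464, -0.007], 0.34)]
side lid_grip [([0.436, 0.28, 0.27], 0.96)]
side lid_vent [([0.387, 0.368, 0.228], 0.6)]
scene lid [([0.438, 0.281, 0.22], 0.96), ([0.462, -0.401, 0.048], 0.61)]
scene lid_grip [([0.55, -0.114, 0.003], 0.65), ([0.44, 0.281, 0.276], 0.63)]
scene lid_vent [([0.39, 0.376, 0.231], 0.97)]
t 49.9 tcp [0.4384 0.2823 0.2583] yaw 0.5010617279480242 q [-0.1123  0.3729 -0.7022  2.0154  0.3154  0.861  -0.4881] F [ 1.0564 -0.0089 -3.737 ] w 0.012615731820973287
shift [ 0.0083 -0.0904  0.4006] turn [ 1.7049 -0.      0.0001] len 0.4107570219418315
```

View pics/w19.png

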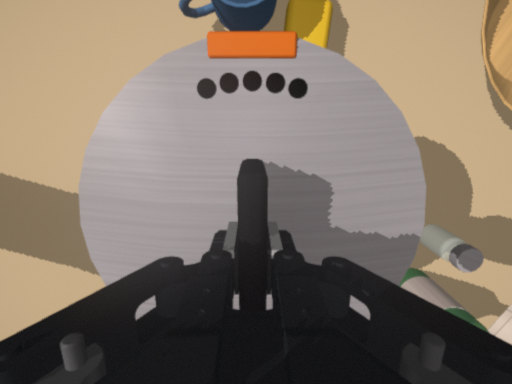

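{"name": "step_arm", "arguments": {"steps": "0 0.002 -0.01 0.04 0.15 0 0; 0 0.004 -0.02 0.085 0.32 0 0; 0 0.006 -0.03 0.13 0.49 0 0; 0 0.008 -0.04 0.175 0.66 0 0; 0 0.008 -0.05 0.22 0.83 0 0; 0 0.008 -0.06 0.265 1 0 0; 0 0.008 -0.07 0.31 1.17 0 0; 0 0.008 -0.08 0.35 1.34 0 0; 0 0.008 -0.085 0.38 1.5 0 0; 0 0.008 -0.09 0.4 1.64 0 0"}}

```text
clock: 51.15
eef_pos: [0.5521, -0.1137, 0.2503]
tcp_rot: [[0.001, 0.413, -0.911], [-0.0, -0.911, -0.413], [-1.0, 0.001, -0.0]]
wrist_force: [0.0, 0.5, -4.1]
width: 0.0128
```

```bash
python3 - <<'E'
from h import *
st();go([.5515,-.1125,.2],0.365-np.pi/2)
E
```

```text
t 51.15 tcp [ 0.5521 -0.1137  0.2503] yaw -1.1453842087154882 q [ 0.2775  0.3723 -0.2026  1.9522  0.1003  0.8259 -1.125 ] F [ 0.0134  0.4682 -4.0513] w 0.012814117644577986
shift [ 0.0503 -0.0014  0.0001] turn [ 0.0604 -0.0004 -0.0006] len 0.05034496995093543
```

{"name": "step_arm", "arguments": {"steps": "0 0.01 0 0 0.06 0 0; 0 0.03 -0.001 0 0.06 0 0; 0 0.05 -0.001 0 0.06 0 0; 0 0.06 -0.001 0 0.06 0 0; 0 0.06 -0.001 0 0.06 0 0; 0 0.06 -0.001 0 0.06 0 0; 0 0.06 -0.001 0 0.06 0 0; 0 0.06 -0.001 0 0.06 0 0; 0 0.06 -0.001 0 0.06 0 0; 0 0.06 -0.001 0 0.06 0 0"}}

```text
clock: 52.4
eef_pos: [0.5511, -0.111, 0.1904]
tcp_rot: [[0.0, 0.363, -0.932], [-0.0, -0.932, -0.363], [-1.0, 0.0, -0.0]]
wrist_force: [0.5, 0.2, -6.2]
width: 0.0129
```

```bash
python3 - <<'E'
from h import *
tips(['side','scene'],['lid','lid_vent','pot','pot_spout'])
shot('wrist','w20');shot('scene','s6',(150,290,140,270),5);shot('side','side9',(210,340,100,220),5)
st();go([.5515,-.1125,.149],0.365-np.pi/2)
E
```

```text
side lid [([0.546, -0.114, 0.151], 0.79)]
side lid_vent [([0.648, -0.076, 0.165], 0.92), ([0.328, 0.465, 0.004], 0.39)]
side pot [([0.552, -0.117, 0.005], 0.58), ([0.416, 0.465, -0.008], 0.45)]
side pot_spout [([0.65, -0.073, 0.12], 0.85)]
scene lid [([0.55, -0.109, 0.153], 0.67)]
scene lid_vent [([0.65, -0.07, 0.161], 0.84)]
scene pot [([0.552, -0.112, 0.006], 0.81), ([0.786, 0.122, 0.004], 0.55)]
scene pot_spout [([0.648, -0.075, 0.123], 0.84)]
t 53.05 tcp [ 0.5511 -0.1109  0.1903] yaw -1.1990154981463435 q [ 0.2516  0.446  -0.1784  2.009   0.1196  0.6964 -1.2006] F [-0.9951 -0.2199 -4.5071] w 0.012897702958973908
shift [0.0413 0.0016 0.0002] turn [0.0068 0.     0.    ] len 0.041319821403458676
```

View pics/w20.png

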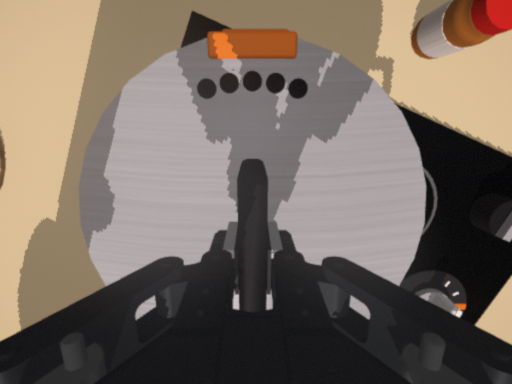

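View pics/s6.png

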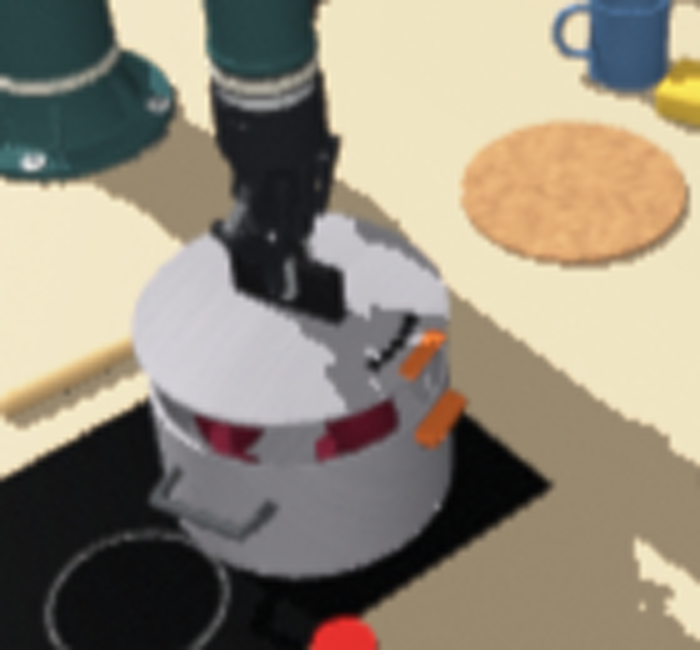

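View pics/side9.png

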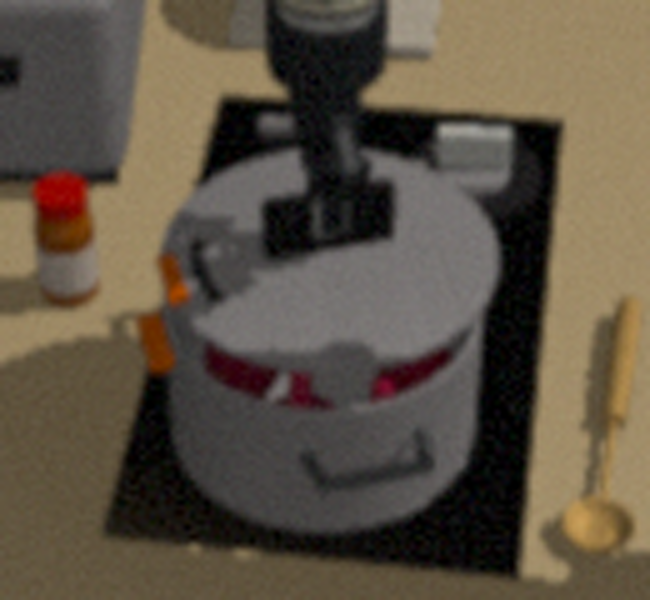

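The tab is over the orange lip in both views (scene crop (422,355) above (440,420)). The lid is centred. Lower it slowly.

{"name": "step_arm", "arguments": {"steps": "0 0.01 0.001 0 0.006 0 0; 0 0.02 0.001 0 0.006 0 0; 0 0.025 0.001 0 0.006 0 0; 0 0.029 0.001 0 0.006 0 0; 0 0.032 0.001 0 0.006 0 0; 0 0.035 0.001 0 0.006 0 0; 0 0.038 0.001 0 0.006 0 0; 0 0.04 0.001 0 0.006 0 0; 0 0.042 0.001 0 0.006 0 0; 0 0.042 0.001 0 0.006 0 0"}}

```text
clock: 54.3
eef_pos: [0.5515, -0.1119, 0.1497]
tcp_rot: [[-0.0, 0.358, -0.934], [-0.0, -0.934, -0.358], [-1.0, 0.0, 0.0]]
wrist_force: [-3.4, -0.3, 5.0]
width: 0.0133
```

```bash
python3 - <<'E'
from h import *
st()
E
```

```text
t 54.3 tcp [ 0.5515 -0.1119  0.1497] yaw -1.2050597360373732 q [ 0.2402  0.5036 -0.1636  2.0371  0.1382  0.611  -1.2219] F [-3.4476 -0.2642  5.0245] w 0.013276840601253097
```

{"name": "step_arm", "arguments": {"steps": "0 0.001 0 0 0 0 0; 0.02 0.001 0 0 0 0 0; 0.05 0.001 0 0 0 0 0; 0.05 0.001 0 0 0 0 0; 0.05 0.001 0 0 0 0 0; 0.05 0.001 0 0 0 0 0; 0.06 -0.03 0 0 0 0 0; 0.06 -0.06 0 0 0 0 0; 0.06 -0.1 0 0 0 0 0; 0.06 -0.1 0 0 0 0 0"}}

```text
clock: 55.55
eef_pos: [0.5539, -0.1121, 0.2515]
tcp_rot: [[0.007, 0.358, -0.934], [-0.001, -0.934, -0.358], [-1.0, 0.004, -0.006]]
wrist_force: [0.2, 0.7, -0.5]
width: 0.0599
```

```bash
python3 - <<'E'
from h import *
st()
tips(['side','scene','wrist'],['lid','lid_vent','lid_grip','pot_spout'])
tips(['side','scene','wrist'],['knob_axis','knob_pointer','dial_mark','dial'])
shot('scene','s7',(90,290,140,300),4);shot('side','side10',(210,340,100,220),5)
E
```

```text
t 55.55 tcp [ 0.5539 -0.1121  0.2515] yaw -1.2051199334817992 q [ 0.2656  0.3695 -0.1909  1.9527  0.0944  0.8206 -1.1818] F [ 0.157   0.7189 -0.5308] w 0.05994618903690458
side lid [([0.552, -0.115, 0.109], 0.77)]
side lid_vent [([0.648, -0.079, 0.121], 0.76), ([0.765, -0.242, 0.0], 0.42)]
side lid_grip [([0.55, -0.113, 0.163], 0.89), ([0.483, -0.446, 0.009], 0.68)]
side pot_spout [([0.649, -0.07, 0.119], 0.65)]
scene lid [([0.55, -0.113, 0.112], 0.65)]
scene lid_vent [([0.649, -0.07, 0.122], 0.73)]
scene lid_grip [([0.548, -0.111, 0.165], 0.74), ([0.549, -0.112, 0.111], 0.35)]
scene pot_spout [([0.648, -0.078, 0.123], 0.92), ([0.648, -0.071, 0.118], 0.64)]
wrist lid [([0.552, -0.112, 0.113], 0.72)]
wrist lid_vent [([0.65, -0.072, 0.121], 0.97)]
wrist lid_grip [([0.55, -0.115, 0.165], 0.91)]
wrist pot_spout [([0.651, -0.074, 0.126], 0.97)]
side knob_axis [([0.469, -0.407, 0.045], 0.96)]
side knob_pointer [([0.493, -0.404, 0.053], 0.76)]
side dial_mark [([0.483, -0.447, 0.013], 0.78)]
side dial [([0.466, -0.403, 0.005], 0.79)]
scene knob_axis [([0.462, -0.403, 0.044], 0.94)]
scene knob_pointer [([0.346, -0.127, 0.003], 0.57), ([0.499, -0.404, 0.053], 0.54)]
scene dial_mark [([0.481, -0.447, 0.009], 0.86)]
scene dial [([0.465, -0.406, 0.008], 0.84)]
wrist knob_axis [([0.651, -0.07, 0.124], 0.57)]
wrist knob_pointer []
wrist dial_mark [([0.482, -0.447, 0.006], 0.58)]
wrist dial []
```

View pics/s7.png

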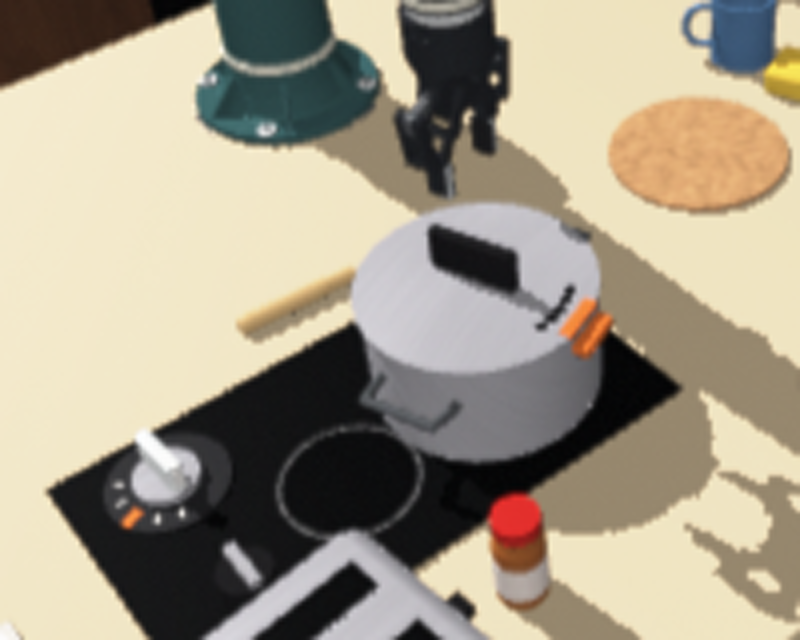

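View pics/side10.png

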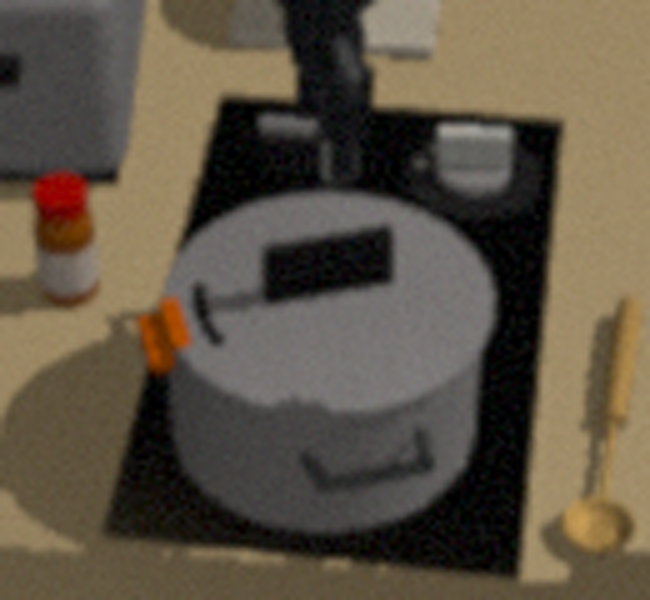

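The lid is seated, with its tab directly over the lip (scene crop (578,318) and (597,335)). Vent and spout agree within about 5 mm. Now the knob; view it from above first.

```bash
python3 - <<'E'
from h import *
go([.465,-.36,.30],1.57);go([.465,-.36,.3])
E
```

```text
shift [-0.0517  0.2008  0.1696] turn [-2.7749 -0.      0.0001] len 0.26784476642903454
shift [-0.0517  0.2008  0.1696] turn [0. 0. 0.] len 0.26784476642903454
```

{"name": "step_arm", "arguments": {"steps": "0.06 -0.02 0.02 0.017 -0.18 0 0; 0.06 -0.04 0.04 0.034 -0.36 0 0; 0.06 -0.052 0.06 0.051 -0.54 0 0; 0.06 -0.052 0.08 0.068 -0.72 0 0; 0.06 -0.052 0.1 0.085 -0.9 0 0; 0.06 -0.052 0.12 0.102 -1.08 0 0; 0.06 -0.052 0.14 0.119 -1.26 0 0; 0.06 -0.052 0.16 0.136 -1.44 0 0; 0.06 -0.052 0.18 0.153 -1.62 0 0; 0.06 -0.052 0.2 0.17 -1.8 0 0"}}

```text
clock: 58.4
eef_pos: [0.4639, -0.3603, 0.3003]
tcp_rot: [[-0.0, 0.825, 0.565], [-0.0, 0.565, -0.825], [-1.0, -0.0, -0.0]]
wrist_force: [-0.2, -0.3, 0.8]
width: 0.0602
```

```bash
python3 - <<'E'
from h import *
st();shot('wrist','w21');tips(['wrist'],['knob_axis','knob_pointer','dial_mark','dial'])
go([.475,-.404,.30],1.57)
E
```

```text
t 58.4 tcp [ 0.4639 -0.3603  0.3003] yaw 0.6008479649055378 q [ 0.9696  0.3826 -0.5157  1.8391  0.224   0.9776  0.9597] F [-0.1685 -0.3097  0.8415] w 0.06022049255119926
wrist knob_axis []
wrist knob_pointer [([0.492, -0.404, 0.054], 0.59)]
wrist dial_mark [([0.48, -0.448, 0.01], 0.57)]
wrist dial [([0.465, -0.403, 0.004], 0.8), ([0.549, -0.115, 0.164], 0.45)]
shift [ 0.0003 -0.0176  0.0439] turn [-0.9749 -0.0001 -0.0009] len 0.047244284078006925
```

View pics/w21.png

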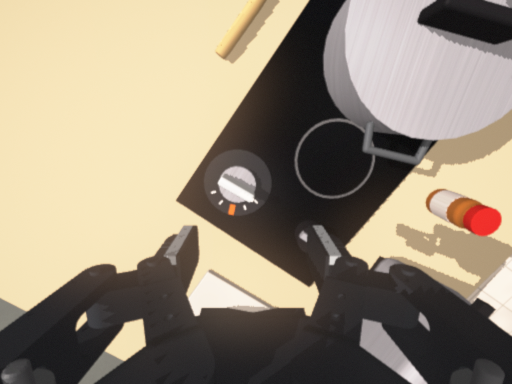

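```bash
python3 - <<'E'
from h import *
shot('wrist','w22',(180,300,130,230),6)
for u,v in[(219,181),(257,203),(232,210),(237,184)]:print(ray('wrist',u,v,.053),ray('wrist',u,v,.01))
E
```

```text
[ 0.4378 -0.4034  0.053 ] [ 0.4388 -0.4145  0.01  ]
[ 0.5035 -0.4     0.053 ] [ 0.5118 -0.4107  0.01  ]
[ 0.4784 -0.4305  0.053 ] [ 0.4838 -0.4446  0.01  ]
[ 0.4623 -0.3923  0.053 ] [ 0.466  -0.4022  0.01  ]
```

View pics/w22.png

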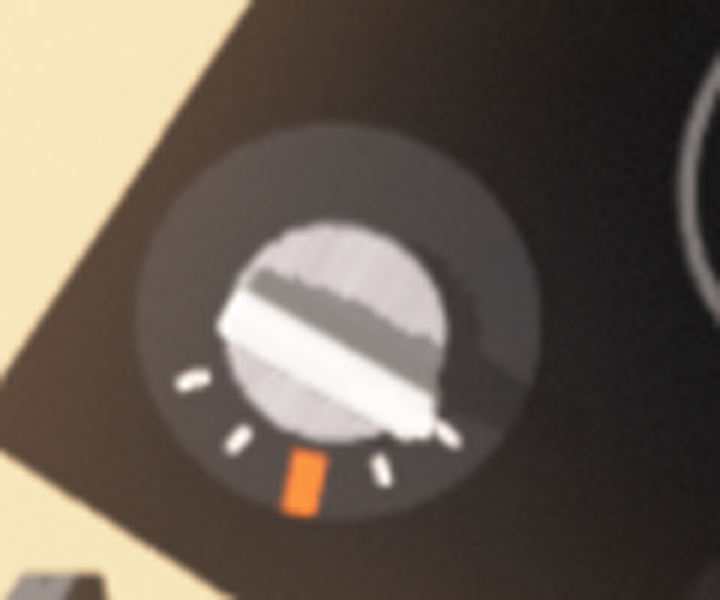

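The crop shows the bar running from (235,310) to (420,415). Its pointer is the lower-right end: the networks agree, and the other end lies outside the joint's range. The orange mark is at (305,483). Next, the bar angle from its edges.

```bash
python3 - <<'E'
from h import *
def w(cu,cv,z):return ray('wrist',180+cu/6,130+cv/6,z)
for (p,q,z) in [((245,290),(438,396),.053),((220,328),(400,435),.053)]:
    A,B=w(*p,z),w(*q,z);print(A,B,np.arctan2(*(B-A)[[1,0]]))
ax=np.array([.4655,-.4045])
for t in[(447,432),(382,470),(305,483),(240,438),(193,380)]:
    P=w(*t,.012);print(P,np.arctan2(P[1]-ax[1],P[0]-ax[0]),np.hypot(*(P[:2]-ax)))
c=w(338,322,.006+.004);print('dial centre',c)
go([.4655,-.4045,.12],1.57)
E
```

```text
[ 0.4379 -0.3985  0.053 ] [ 0.4924 -0.3943  0.053 ] 0.07767092996531812
[ 0.438  -0.4101  0.053 ] [ 0.4902 -0.4081  0.053 ] 0.03836622007836153
[ 0.507  -0.4111  0.012 ] -0.1580097326886362 0.04197508812466718
[ 0.4982 -0.4305  0.012 ] -0.6720451688900159 0.04175737758224457
[ 0.4825 -0.4458  0.012 ] -1.181377710130257 0.044651708659939914
[ 0.4603 -0.4449  0.012 ] -1.6988591232601575 0.0407196002531959
[ 0.4406 -0.438   0.012 ] -2.209316119768938 0.0417529435057561
dial centre [ 0.4648 -0.4023  0.01  ]
shift [ 0.1804 -0.026   0.039 ] turn [-0.9739  0.0001 -0.0006] len 0.1864232348959117
```

```bash
python3 - <<'E'
from h import *
# corner of toaster & far knob in w21; side view toaster
for z in(0.,.15,.2):print(ray('wrist',385,260,z),ray('wrist',345,330,z))
print('knob2',ray('wrist',303,236,.048),ray('wrist',315,240,.0))
print(ray('side',196,134,0),ray('side',237,134,0),ray('side',240,62,.2),ray('scene',93,345,.15))
go([.465,-.404,.12],1.62)
E
```

```text
[ 0.7677 -0.372   0.    ] [ 0.8045 -0.5316  0.    ]
[ 0.6528 -0.3485  0.15  ] [ 0.6771 -0.454   0.15  ]
[ 0.6145 -0.3407  0.2   ] [ 0.6346 -0.4282  0.2   ]
knob2 [ 0.5956 -0.4054  0.048 ] [ 0.6382 -0.4121  0.    ]
[ 0.9063 -0.3673  0.    ] [ 0.7381 -0.3857  0.    ] [ 0.7514 -0.6053  0.2   ] [ 0.7706 -0.6378  0.15  ]
shift [ 0.1804 -0.0261  0.0383] turn [-1.0239  0.0001 -0.0006] len 0.18629791719051822
```

The toaster starts at about x = 0.7 and the other knob is at about x = 0.6, so there is room. Align above the knob.

{"name": "step_arm", "arguments": {"steps": "0.06 0.03 -0.004 0.006 -0.17 0 0; 0.06 0.06 -0.008 0.012 -0.34 0 0; 0.06 0.09 -0.013 0.019 -0.51 0 0; 0.06 0.12 -0.018 0.026 -0.68 0 0; 0.06 0.15 -0.022 0.032 -0.85 0 0; 0.06 0.17 -0.026 0.038 -1.024 0 0; 0.06 0.18 -0.026 0.038 -1.024 0 0; 0.06 0.18 -0.026 0.038 -1.024 0 0; 0.06 0.18 -0.026 0.038 -1.024 0 0; 0.06 0.18 -0.026 0.038 -1.024 0 0", "newtons": 40}}

```text
clock: 60.0
eef_pos: [0.4648, -0.4054, 0.1214]
tcp_rot: [[0.001, -0.048, 0.999], [-0.001, 0.999, 0.048], [-1.0, -0.001, 0.001]]
wrist_force: [0.6, 0.4, -0.4]
width: 0.0596
```

```bash
python3 - <<'E'
from h import *
st();shot('wrist','w23');go([.465,-.404,.028],1.62)
E
```

```text
t 60.0 tcp [ 0.4648 -0.4054  0.1214] yaw 1.618944144084381 q [ 1.0832  0.6746 -0.6406  1.9192  0.5873  0.7403  1.719 ] F [ 0.6043  0.3777 -0.4454] w 0.059579862373890145
shift [0.0933 0.0016 0.0003] turn [-0.0012  0.001   0.0013] len 0.09329562274201851
```

View pics/w23.png

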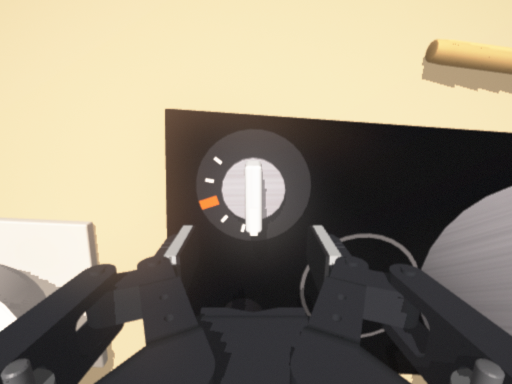

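The bar sits at (254,165)–(255,235), square between the pads, with the mark at (209,202). Descend and grip.

{"name": "step_arm", "arguments": {"steps": "0.06 0.03 0.001 0 0 0 0; 0.06 0.06 0.001 0 0 0 0; 0.06 0.085 0.001 0 0 0 0; 0.06 0.093 0.001 0 0 0 0; 0.06 0.093 0.001 0 0 0 0; 0 0.093 0.001 0 0 0 0; 0 0.093 0.001 0 0 0 0; 0 0.093 0.001 0 0 0 0; 0 0.093 0.001 0 0 0 0; 0 0.093 0.001 0 0 0 0"}}

```text
clock: 61.3
eef_pos: [0.4644, -0.405, 0.0282]
tcp_rot: [[0.001, -0.048, 0.999], [-0.001, 0.999, 0.048], [-1.0, -0.001, 0.001]]
wrist_force: [-1.1, 1.0, 6.3]
width: 0.0133
```

{"name": "step_arm", "arguments": {"steps": "0 0 0 0 0.14 0 0; 0 0 0 0 0.28 0 0; 0 0 0 0 0.42 0 0; 0 0 0 0 0.56 0 0; 0 0 0 0 0.7 0 0; 0 0 0 0 0.84 0 0; 0 0 0 0 0.98 0 0; 0 0 0 0 1.12 0 0; 0 0 0 0 1.24 0 0; 0 0 0 0 1.24 0 0"}}

```text
clock: 62.55
eef_pos: [0.4644, -0.405, 0.0282]
tcp_rot: [[0.0, 0.929, 0.37], [-0.001, 0.37, -0.929], [-1.0, -0.0, 0.002]]
wrist_force: [-1.1, 0.4, 5.9]
width: 0.0133
```

```bash
python3 - <<'E'
from h import *
st();shot('wrist','w24')
E
```

```text
t 62.55 tcp [ 0.4644 -0.405   0.0282] yaw 0.37872231307768184 q [ 0.7966  0.7414 -0.2202  1.964   0.334   0.4696  0.7118] F [-1.0832  0.3889  5.877 ] w 0.013325270541040988
```

View pics/w24.png

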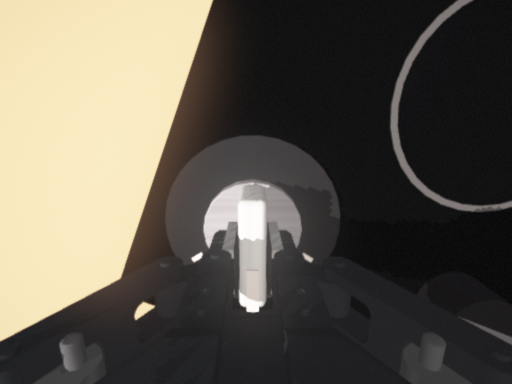

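The two ticks at (197,257) and (308,258) lie symmetric about the bar, so the pointer is on the mark. Release and rise.

{"name": "step_arm", "arguments": {"steps": "0.02 0 0 0 0 0 0; 0.05 0 0 0 0 0 0; 0.06 0 0 0 0 0 0; 0.06 0 0 0 0 0 0; 0.06 -0.02 0 0 0 0 0; 0.06 -0.07 0 0 0 0 0; 0.06 -0.12 0 0 0 0 0; 0.06 -0.17 0 0 0 0 0; 0.06 -0.21 0 0.03 0 0 0; 0.06 -0.21 0 0.03 0 0 0"}}

```text
clock: 63.85
eef_pos: [0.4777, -0.4363, 0.2432]
tcp_rot: [[0.009, 0.93, 0.367], [-0.008, 0.368, -0.93], [-1.0, 0.005, 0.011]]
wrist_force: [-0.1, -0.0, -0.5]
width: 0.0601
```

```bash
python3 - <<'E'
from h import *
st();shot('wrist','w25',(170,340,90,260),3.5);shot('side','side11');shot('scene','s8')
tips(['side','scene','wrist'],['knob_axis','knob_pointer','dial_mark','lid','lid_vent','pot_spout'])
E
```

```text
t 63.85 tcp [ 0.4777 -0.4363  0.2432] yaw 0.3763844567256103 q [ 0.9077  0.4937 -0.3391  1.7801  0.2064  0.8906  0.8538] F [-0.1059 -0.0104 -0.5239] w 0.0600535907443993
side knob_axis [([0.466, -0.409, 0.046], 0.65), ([0.767, -0.239, 0.002], 0.42)]
side knob_pointer [([0.552, -0.114, 0.01], 0.53), ([0.477, -0.431, 0.053], 0.42)]
side dial_mark [([0.484, -0.446, 0.008], 0.86)]
side lid [([0.546, -0.116, 0.113], 0.93)]
side lid_vent [([0.647, -0.078, 0.121], 0.62)]
side pot_spout []
scene knob_axis [([0.462, -0.402, 0.042], 0.86)]
scene knob_pointer [([0.482, -0.434, 0.054], 0.66)]
scene dial_mark [([0.478, -0.446, 0.01], 0.61), ([0.763, -0.239, 0.004], 0.55)]
scene lid [([0.55, -0.109, 0.113], 0.83), ([0.787, 0.119, -0.001], 0.42)]
scene lid_vent [([0.653, -0.068, 0.119], 0.7), ([0.649, -0.078, 0.124], 0.62)]
scene pot_spout [([0.648, -0.075, 0.124], 0.85)]
wrist knob_axis [([0.464, -0.404, 0.043], 0.74)]
wrist knob_pointer []
wrist dial_mark [([0.478, -0.449, 0.011], 0.68)]
wrist lid []
wrist lid_vent []
wrist pot_spout []
```

View pics/w25.png

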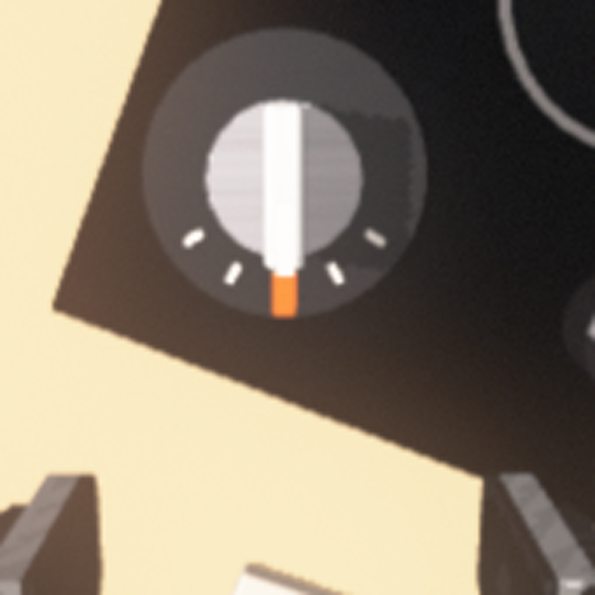

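View pics/side11.png

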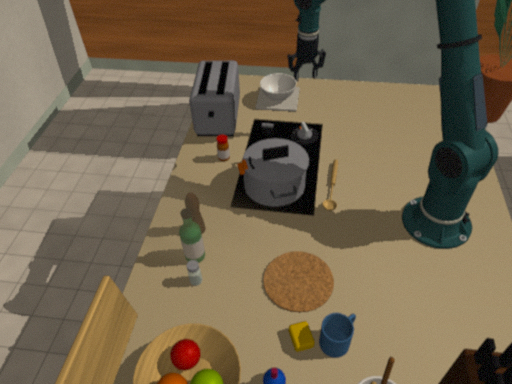

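View pics/s8.png

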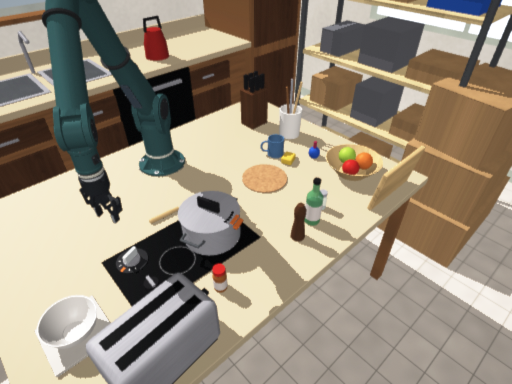

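The pointer faces the orange mark exactly (crop (283,290)). The lid is seated with its tab over the lip, and no red beets remain on the worktop. The arm is clear, so I hand in.

```bash
python3 - <<'E'
from bench import ctrl
print(ctrl.state()['qd'].round(3)); print(ctrl.sign_off())
E
```

```text
[-0.    -0.001 -0.     0.001 -0.    -0.002 -0.002]
the job is handed in; nothing more can be done
None
```

I finished the job and handed it in at about 64 s of the 210 s allowed. The hand-in gives no verdict.

I laid the lid on the cork mat and set all five red beets on the pot floor by their stalks. I then put the lid back with its tab over the pouring lip and turned the knob about 1.24 rad clockwise. The blue look-alike stayed where it was.

**Last checks**
- **Lid:** it looked level and seated. The readings put its height within about 2 mm of the seated value, its centre within about 6 mm of the pot's, and its tab within about 10 mm of the lip.
- **Knob:** the pointer sits squarely on the orange mark in the wrist picture.
- **Beets:** none of the five is left on the worktop. Before the lid went on, all five stalks showed below the rim.
- **Bystanders:** they looked in place in the last pictures.

**What did not go exactly as planned**
- **Beet shifted:** the third beet ended up about 25 mm from where I released it, inside the pot. I did not find out why.
- **Beet let go early:** the second was let go about 4 mm above the target height.
- **Beet pressed:** the last was pressed on the floor with about 12 N before release, well under the 40 N limit.

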